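Lay out kitchen refit samples with a straightedge

TASK

Lay out the refit samples on the paper sheet: hold the straightedge by its handle and push the loose tiles forward with it into one straight, square row left of the printed box, their near edges on the printed line, and after that slide the stone slab with it into the printed box, near edge on the same line. Stand the straightedge back on its cork mat and stand all the cabinet knobs on the slab, upright and wholly on it. The gripper itself must not touch tiles or slab; leave notebook and pen where they are.

Things in the scene. Friction and masses are not known exactly. Their poses are not given: they have to be found in the camera images.
- layout_sheet: White paper sheet fixed on the worktop, under 1 mm thick, no obstacle. Origin on the printed dark line along its y; x points away from the robot. Sheet x -25 to 110, y -260 to 250 mm. Tiles go beyond the line (+x), left (+y) of the box; a fixed wooden batten, 15 wide, 8 mm high, lies behind them, front face at x 54, y -85 to 250 mm. A 190 mm high toaster stands behind, front near world x 0.65.
- box_middle (a point): Middle of the slab's printed box on the sheet (sheet x 47, y -165 mm), axes as the sheet's. The box stands on the printed line: 95 mm deep along x, 146 mm wide along y. The slab is to lie between its sides, near edge on the line.
- rest_mat: Cork mat fixed on the worktop left of the sheet, 60 mm (its x) by 340 mm (its y) by 2 mm thick; origin at the centre of its underside. The straightedge starts and ends standing on it, long side along the mat's y.
- straightedge_grip (a point): Middle of the straightedge's black handle, 52 mm above its underside. Aluminium bar 300 (its y) x 30 (x) x 20 mm high, 0.35 kg; long faces alike, so a half turn changes nothing. Handle bar along y, 16 mm thick (x), 22 mm high, 76 mm free between its posts, 21 mm gap below it: grip across x from above. z up.
- tile_1: Loose cream square ceramic wall-tile sample, 50 x 50 x 10 mm, about 60 g; origin at the centre of its underside, z up, sides along its x and y. Absent (None) in some starts. Starts flat on the worktop on the robot's side of its place, turned a little.
- tile_2: Loose sage green square ceramic wall-tile sample, 50 x 50 x 10 mm, about 60 g; origin at the centre of its underside, z up, sides along its x and y. Absent (None) in some starts. Starts flat on the worktop on the robot's side of its place, turned a little.
- tile_3: Loose brick red square ceramic wall-tile sample, 50 x 50 x 10 mm, about 60 g; origin at the centre of its underside, z up, sides along its x and y. Absent (None) in some starts. Starts flat on the worktop on the robot's side of its place, turned a little.
- tile_4: Loose blue square ceramic wall-tile sample, 50 x 50 x 10 mm, about 60 g; origin at the centre of its underside, z up, sides along its x and y. Absent (None) in some starts. Starts flat on the worktop on the robot's side of its place, turned a little.
- tile_5: Loose mustard yellow square ceramic wall-tile sample, 50 x 50 x 10 mm, about 60 g; origin at the centre of its underside, z up, sides along its x and y. Absent (None) in some starts. Starts flat on the worktop on the robot's side of its place, turned a little.
- stone_slab: Loose pale marble slab sample, 80 mm (its x) by 120 mm (its y) by 12 mm thick, about 0.3 kg; origin at the centre of its underside. Starts flat on the worktop to the right and on the robot's side of the printed box, turned up to 0.25 rad from the sheet. In its place its x is along the sheet's x (80 mm deep from the line).
- knob_1_middle (a point): Middle (half-way up) of a loose brass cabinet-knob sample, 42 mm high, 40 g, standing on its flat 26 mm foot (4 mm thick); round head 28 mm across from 26 to 42 mm above the foot's underside: grip the head from above. Neighbours stand about 37 mm away sideways (world y), nothing before or behind. Absent (None) in some starts.
- knob_2_middle (a point): Middle (half-way up) of a loose dark steel cabinet-knob sample, 42 mm high, 40 g, standing on its flat 26 mm foot (4 mm thick); round head 28 mm across from 26 to 42 mm above the foot's underside: grip the head from above. Neighbours stand about 37 mm away sideways (world y), nothing before or behind. Absent (None) in some starts.
- knob_3_middle (a point): Middle (half-way up) of a loose copper cabinet-knob sample, 42 mm high, 40 g, standing on its flat 26 mm foot (4 mm thick); round head 28 mm across from 26 to 42 mm above the foot's underside: grip the head from above. Neighbours stand about 37 mm away sideways (world y), nothing before or behind. Absent (None) in some starts.
- knob_4_middle (a point): Middle (half-way up) of a loose dark wood cabinet-knob sample, 42 mm high, 40 g, standing on its flat 26 mm foot (4 mm thick); round head 28 mm across from 26 to 42 mm above the foot's underside: grip the head from above. Neighbours stand about 37 mm away sideways (world y), nothing before or behind. Absent (None) in some starts.
- notebook: Red notebook, 210 x 152 x 14 mm, lying on the worktop to the right; bystander.
- pen: White pen, 145 mm long, 10 mm thick, lying on the worktop left of the cork mat; bystander.

How it is judged:
On the way, in this order (a step that is already met when the one before it is completed fails the run):
1. every tile present lies square in the row left of the box, its near edge on the printed line (x of tile_1 in the frame of layout_sheet between 0.018 and 0.032 m and y of tile_1 in the frame of layout_sheet between -0.09 and 0.245 m and (angle between the x axis of tile_1 and the x axis of layout_sheet, either way round below 0.06 rad or angle between the x axis of tile_1 and the y axis of layout_sheet, either way round below 0.06 rad) and angle between each of tile_1, tile_2, tile_3, tile_4, tile_5's own z axis and vertical below 0.05 rad and x of tile_2 in the frame of layout_sheet between 0.018 and 0.032 m and y of tile_2 in the frame of layout_sheet between -0.09 and 0.245 m and (angle between the x axis of tile_2 and the x axis of layout_sheet, either way round below 0.06 rad or angle between the x axis of tile_2 and the y axis of layout_sheet, either way round below 0.06 rad) and x of tile_3 in the frame of layout_sheet between 0.018 and 0.032 m and y of tile_3 in the frame of layout_sheet between -0.09 and 0.245 m and (angle between the x axis of tile_3 and the x axis of layout_sheet, either way round below 0.06 rad or angle between the x axis of tile_3 and the y axis of layout_sheet, either way round below 0.06 rad) and x of tile_4 in the frame of layout_sheet between 0.018 and 0.032 m and y of tile_4 in the frame of layout_sheet between -0.09 and 0.245 m and (angle between the x axis of tile_4 and the x axis of layout_sheet, either way round below 0.06 rad or angle between the x axis of tile_4 and the y axis of layout_sheet, either way round below 0.06 rad) and x of tile_5 in the frame of layout_sheet between 0.018 and 0.032 m and y of tile_5 in the frame of layout_sheet between -0.09 and 0.245 m and (angle between the x axis of tile_5 and the x axis of layout_sheet, either way round below 0.06 rad or angle between the x axis of tile_5 and the y axis of layout_sheet, either way round below 0.06 rad)), for 0.2 s.
2. the stone slab lies square in the printed box, its near edge on the printed line (x of stone_slab in the frame of layout_sheet between 0.033 and 0.047 m and y of stone_slab in the frame of layout_sheet between -0.177 and -0.153 m and angle between the x axis of stone_slab and the x axis of layout_sheet, either way round below 0.06 rad and angle between stone_slab's own z axis and vertical below 0.05 rad), for 0.2 s.
At the end, for the whole second after the job is handed in: Tiles, slab at rest, square to 0.06 rad, near edges within 7 mm of the line; tiles left of the box (sheet y -90 to 245 mm), slab within 12 mm of mid-box. Straightedge upright on the mat (18 mm across, 25 mm along, 0.12 rad). Knobs upright on the slab, within 30 (x), 50 (y) mm of its middle (all of step 1 and all of step 2 and x of knob_1_middle in the frame of stone_slab between -0.03 and 0.03 m and y of knob_1_middle in the frame of stone_slab between -0.05 and 0.05 m and z of knob_1_middle in the frame of stone_slab between 0.029 and 0.037 m and angle between each of knob_1_middle, knob_2_middle, knob_3_middle, knob_4_middle, straightedge_grip's own z axis and vertical below 0.05 rad and x of knob_2_middle in the frame of stone_slab between -0.03 and 0.03 m and y of knob_2_middle in the frame of stone_slab between -0.05 and 0.05 m and z of knob_2_middle in the frame of stone_slab between 0.029 and 0.037 m and x of knob_3_middle in the frame of stone_slab between -0.03 and 0.03 m and y of knob_3_middle in the frame of stone_slab between -0.05 and 0.05 m and z of knob_3_middle in the frame of stone_slab between 0.029 and 0.037 m and x of knob_4_middle in the frame of stone_slab between -0.03 and 0.03 m and y of knob_4_middle in the frame of stone_slab between -0.05 and 0.05 m and z of knob_4_middle in the frame of stone_slab between 0.029 and 0.037 m and x of straightedge_grip in the frame of rest_mat between -0.018 and 0.018 m and y of straightedge_grip in the frame of rest_mat between -0.025 and 0.025 m and z of straightedge_grip in the frame of rest_mat between 0.045 and 0.06 m and angle between the y axis of straightedge_grip and the y axis of rest_mat, either way round below 0.12 rad and linear speed of each of tile_1, tile_2, tile_3, tile_4, tile_5, stone_slab below 0.01 m/s); the robot touches nothing.
It fails at once if the gripper's fingers touch a tile or the slab (contact force between the fingers and tile_1 above 0.5 N or contact force between the fingers and tile_2 above 0.5 N or contact force between the fingers and tile_3 above 0.5 N or contact force between the fingers and tile_4 above 0.5 N or contact force between the fingers and tile_5 above 0.5 N or contact force between the fingers and stone_slab above 0.5 N).
It fails at once if notebook or pen is moved by more than 20 mm (distance of any of notebook, pen from where it was at the start of the episode above 0.02 m).
Of tile_1, tile_2, tile_3, tile_4, tile_5 only 3 to 5 are there at a start; the rules pass over those that are not, and their reading is None.
Of knob_1, knob_2, knob_3, knob_4 only 3 to 4 are there at a start; the rules pass over those that are not, and their reading is None.
At some moment in a run one of tile_1, tile_2, tile_3, tile_4, tile_5 may be knocked a few centimetres aside while the robot is not near it.
It also fails if it takes over 210 s, if anything falls off the work surface, if the arm or the gripper's body presses on something with over 40 N, if the wrist force passes 120 N, or if a joint passes its speed limit or range.

ROBOT

A 6-joint arm with a two-finger parallel gripper is mounted at the origin on a cart in front of the work surface, level with it; the furniture and walls round the work are solid. World frame = base frame: x ahead of the robot, y to its left, z up, the work surface at z = 0. Lengths are in m, angles in rad, forces in N, time in s.
With the tool pointing down it reaches from about 0.375 to 0.9 m from the base axis. Payload 3.1 kg.
Tool frame: the origin (TCP) lies at the very end of the fingers, on their centre line; the grasp point (between the pads) lies 19 mm behind it; y points along the fingers, x is the direction in which the jaws open and shut, and the axes are right-handed (so a half turn about y gives the same grasp; the last joint's range is limited). The gripper opens to 87 mm and grips with 3 to 60 N. Pads are 19 mm wide; open, the fingers measure 117 mm over their backs; the gripper's body (75 mm by 190 mm) begins 51 mm behind the grasp point.
Start: joints at [1.067, 0.527, 1.433, -0, 1.181, -0.178], TCP at [0.2, 0.592, 0.189] pointing down, gripper open.
Joint ranges: [-3.08, 3.08], [-0.75, 2.2], [0.22, 2.44], [-1.43, 4.57], [0, 2.65], [-2.85, 2.85]. Speed limits (rad/s): [2.79, 2.79, 3.14, 3.14, 3.14, 3.14].

INTERFACE

Orientations are given as a unit quaternion [x, y, z, w].
In Python, from rig import robot gives the robot as it stands.
- The arm moves only by the shell command python3 -m creep 'ROWS' [FORCE]. ROWS is JSON, a list of rows, each a list of 3 entries, a list of its own where there are three numbers: the shift along the tool's x, y, z in mm, then the turn about the tool's y in rad, then the opening, from 0 (shut) to 1 (fully open). A call has 1 to 8 rows; each row shifts and turns the commanded pose from where the row before left it, along the tool's axes as they then stand; what a row does not reach is not made up. A row lasts 1/10 s, in which the tool goes at most 50 mm and 8.59 degrees, less where a joint would pass 70% of its speed; a pose out of reach is approached as far as the arm can. A call with a gripper value outside its range is refused whole. The fingers move at their own pace and stop on an object; FORCE is the grip in N (left out, the last holds). Time passes only in rows, so rows that do not move let the fingers close. It gives the time, the measured TCP pose, the force and the opening at its end, in the units of the state.
- robot.get_obs(): the state, without advancing time (a new reading comes with each control period).
- robot.camera(name): name is "scene" or "top" or "wrist"; returns a dict with "pixels" (384x512x3 uint8, red, green, blue), "fx", "fy", "cx", "cy" (pixels), "k1" (the pictures are not rectified: a ray, as slopes to the right and down, at radius r is drawn at 1 + k1 r^2 times it, then the intrinsics apply), "position" and "rotation" of the camera in the world. Camera axes: x right, y up, looking along -z (the intrinsics and any distortion apply to the point x, -y, -z); pixel columns grow to the right and rows downward; lengths in m; the calibration is good to about 2 mm. A picture is of the moment at which its call begins. There is no depth.
- robot.hand_in(): hands the job in, once; it reports no verdict.
The state is a dict: "time": time; "q": joint angles; "joint_velocities": joint speeds; "joint_torque": joint torques, N m; "position": TCP position; "tool_rot": TCP orientation; "ft_force": force on the tool from outside, world axes, zero at the start; "moment": the same for the moment, N m; "grip_width": finger opening in m.
Only numpy, scipy, OpenCV 4.12 (cv2) and the standard library are available. Lean on these libraries where they do the work, as an engineer would, in place of code of your own. Each camera call takes 0.05 s, during which the arm holds its last target.

## Working session

There is one attempt and no reset: what is moved stays moved. The work goes in short steps, Python scripts to look and compute and a shell command to move; the robot and the scene stay as the last step left them, time stands still between calls to the robot, and variables do not carry over. Pictures are saved under pics/ and viewed, and the job is handed in when it is done.

```bash
ls; mkdir -p pics; cat > h.py <<'E'
from rig import robot
import numpy as np, cv2
from scipy.spatial.transform import Rotation as R
def snap(n,f):
    c=robot.camera(n); p=np.asarray(c["pixels"]); cv2.imwrite(f"pics/{f}.png",p[:,:,::-1]); 
    np.savez(f"pics/{f}.npz",pixels=p,**{k:np.asarray(c[k]) for k in("fx","fy","cx","cy","k1","position","rotation")})
    return c
def load(f): return dict(np.load(f"pics/{f}.npz"))
def rm(c):
    r=np.asarray(c["rotation"]); 
    return r if r.shape==(3,3) else R.from_quat(r).as_matrix()
def px2w(c,u,v,z):
    a=(u-c["cx"])/c["fx"]; b=(v-c["cy"])/c["fy"]
    x,y=a,b
    for _ in range(20):
        s=1+c["k1"]*(x*x+y*y); x,y=a/s,b/s
    d=rm(c)@np.array([x,-y,-1.0]); p=np.asarray(c["position"]); 
    return p+d*(z-p[2])/d[2]
def w2px(c,P):
    q=rm(c).T@(np.asarray(P)-np.asarray(c["position"])); x=q[0]/-q[2]; y=-q[1]/-q[2]
    s=1+c["k1"]*(x*x+y*y); return np.array([c["cx"]+c["fx"]*x*s,c["cy"]+c["fy"]*y*s])
E
python3 - <<'E'
from h import *
o=robot.get_obs(); print(o)
for n in("scene","top","wrist"):
    c=snap(n,n+"0"); print(n,c["fx"],c["cx"],c["cy"],c["k1"],c["position"],c["rotation"])
E
```

```text
pics
{'time': 0.0, 'q': array([ 1.06647869e+00,  5.28489043e-01,  1.43389305e+00, -8.34342957e-06,
        1.18138577e+00, -1.78474374e-01]), 'joint_velocities': array([ 4.94992167e-04, -1.11962308e-03,  1.07007618e-04,  3.39904829e-04,
        1.67380243e-05, -1.98508676e-03]), 'joint_torque': array([ 4.80069248e-04, -4.40052903e+01, -1.76587987e+01,  6.33714627e-02,
        5.82170917e-02, -1.47554606e-04]), 'position': array([0.19963463, 0.59141635, 0.1881606 ]), 'tool_rot': array([ 0.57481154,  0.41158524, -0.41297186, -0.57414591]), 'ft_force': array([0.1720904 , 0.52865893, 0.15584455]), 'moment': array([-0.0015574 , -0.03416296,  0.03731662]), 'grip_width': 0.0870967095984928}
scene 415.4480924786939 261.2605300145076 194.78728333215216 0.006676525620968646 [0.14341125 0.79817303 1.19003833] [-0.07315919  0.32187579  0.9190817  -0.21524994]
top 379.58478412731967 258.0272153055337 194.73263554499658 -0.0566112639447893 [ 0.3320913  -0.02024208  1.34111888] [-0.04850901  0.06212705  0.70587677 -0.70393543]
wrist 318.9861005543296 251.2005374770327 193.2607260025538 -0.015255331580342087 [0.12513008 0.61686988 0.38265355] [-0.11710516 -0.08329547  0.57697585  0.80401935]
```

View pics/scene0.png

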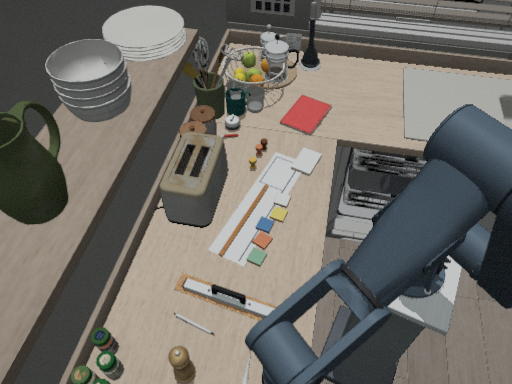

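View pics/top0.png

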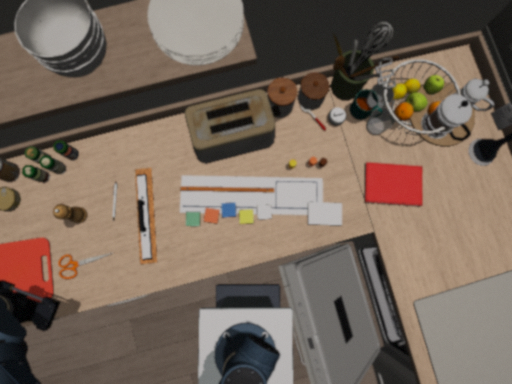

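View pics/wrist0.png

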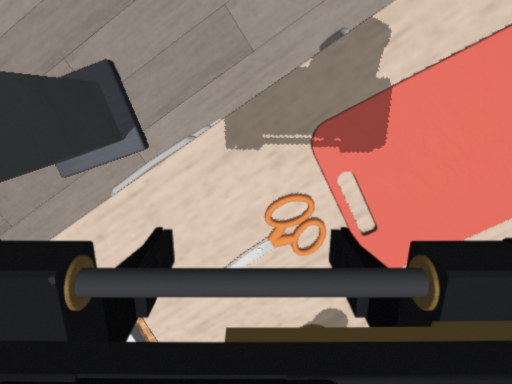

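```bash
python3 - <<'E'
from h import *
t=cv2.imread("pics/top0.png"); cv2.imwrite("pics/t_a.png",cv2.resize(t[150:270,120:350],None,fx=3.47,fy=3.47,interpolation=cv2.INTER_CUBIC))
s=cv2.imread("pics/scene0.png"); cv2.imwrite("pics/s_a.png",cv2.resize(s[130:330,165:330],None,fx=3,fy=3,interpolation=cv2.INTER_CUBIC))
E
```

```text
(no output)
```

View pics/t_a.png

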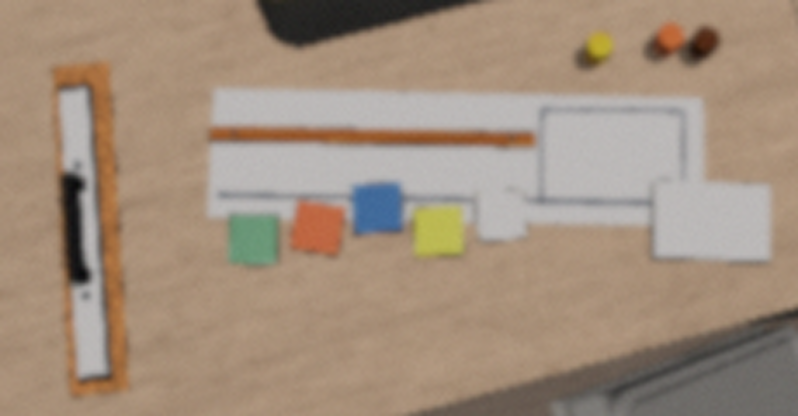

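View pics/s_a.png

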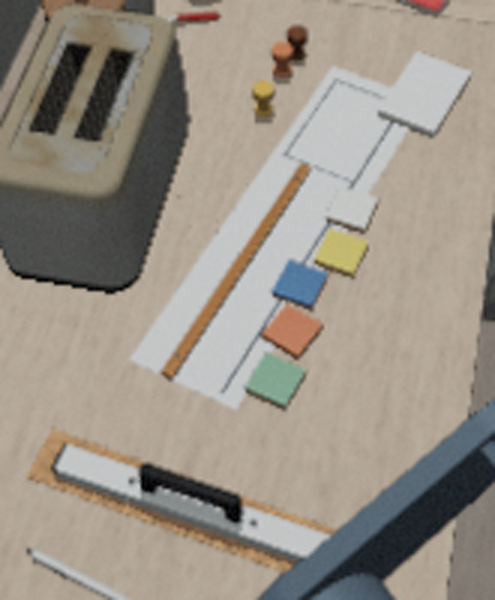

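```bash
cat >> h.py <<'E'
def rects(f,z,lo,hi,box=None,minA=30):
    c=load(f); h=cv2.cvtColor(c["pixels"],cv2.COLOR_RGB2HSV); m=cv2.inRange(h,np.array(lo),np.array(hi))
    if box is not None:
        k=np.zeros_like(m); k[box[1]:box[3],box[0]:box[2]]=1; m*=k
    out=[]
    for q in cv2.findContours(m,cv2.RETR_EXTERNAL,cv2.CHAIN_APPROX_NONE)[0]:
        a=cv2.contourArea(q)
        if a<minA: continue
        w=np.array([px2w(c,u,v,z)[:2] for u,v in q[:,0].astype(float)])
        (x,y),(W,H),ang=cv2.minAreaRect((w*1000).astype(np.float32)); 
        mm=cv2.moments(q); ce=px2w(c,mm['m10']/mm['m00'],mm['m01']/mm['m00'],z)
        out.append((a,ce[:2],(x,y),(W,H),ang,q.reshape(-1,2).mean(0)))
    return out
E
python3 - <<'E'
from h import *
np.set_printoptions(precision=4,suppress=True)
c=load("top0")
P=lambda u,v,z=0:px2w(c,120+u/3.47-.35,150+v/3.47-.35,z)[:2]
for n,u,v,z in [("lineL",218,194,0),("box bl",541,199,0),("br?",684,204,0),("tl",541,108,0),("tr",684,111,0),("sh tl",214,88,0),("sh tr",704,97,0),("sh br",701,224,0),("sh bl",206,216,0),("bat r",535,145,.008),("bat l",208,140,.008),
 ("mat tl",54,66,.002),("mat tr",107,64,.002),("mat br",127,390,.002),("mat bl",72,394,.002),
 ("bar tl",59,88,.02),("bar tr",88,86,.02),("bar br",108,376,.02),("bar bl",79,379,.02),("h t",74,175,.063),("h b",80,282,.063),
 ("slab tl",652,180,.012),("slab tr",771,184,.012),("slab br",769,261,.012),("slab bl",652,258,.012),
 ("k1",600,44,.042),("k3",670,37,.042),("k4",706,40,.042)]:
    print(n,P(u,v,z))
for n,lo,hi in[("green",(60,60,60),(85,255,255)),("blue",(100,100,60),(120,255,255)),("yellow",(26,110,100),(35,255,255)),("red",(3,120,140),(12,255,255))]:
    for r in rects("top0",.01,lo,hi,(170,190,280,240)): print(n,*[np.round(x,3) for x in r])
print(P(500,215,.01))
E
```

```text
lineL [0.5052 0.2223]
box bl [ 0.4995 -0.1089]
br? [ 0.494  -0.2563]
tl [ 0.5947 -0.11  ]
tr [ 0.5915 -0.2591]
sh tl [0.6161 0.2294]
sh tr [ 0.6064 -0.2805]
sh br [ 0.4733 -0.2733]
sh bl [0.4826 0.234 ]
bat r [ 0.5544 -0.1028]
bat l [0.56   0.2326]
mat tl [0.6394 0.3967]
mat tr [0.6414 0.3413]
mat br [0.307  0.3084]
mat bl [0.303  0.3637]
bar tl [0.6122 0.3848]
bar tr [0.6142 0.355 ]
bar br [0.321  0.3233]
bar bl [0.3181 0.3521]
h t [0.516  0.3528]
h b [0.4114 0.3426]
slab tl [ 0.5174 -0.222 ]
slab tr [ 0.513  -0.3446]
slab br [ 0.434  -0.3396]
slab bl [ 0.4376 -0.2201]
k1 [ 0.6526 -0.1679]
k3 [ 0.6601 -0.2395]
k4 [ 0.657  -0.2763]
green 120.5 [0.458 0.184] [458.166 184.123] [39.461 38.718] 1.094 [192.372 218.372]
blue 128.5 [0.49  0.059] [488.092  59.72 ] [42.607 42.355] 0.31 [228.267 209.689]
yellow 147.5 [ 0.465 -0.003] [464.876  -3.735] [49.291 45.909] 89.894 [245.711 216.6  ]
red 159.0 [0.468 0.119] [468.301 119.008] [49.792 46.88 ] 80.449 [211.062 215.792]
[ 0.482  -0.0663]
```

```bash
cat >> h.py <<'E'
np.set_printoptions(precision=4,suppress=True)
def st():
    o=robot.get_obs(); M=R.from_quat(o["tool_rot"]).as_matrix()
    print("t",round(o["time"],2),"pos",o["position"],"yawx",round(float(np.arctan2(M[1,0],M[0,0])),4),"ydown",M[:,1],"F",o["ft_force"],"grip",round(o["grip_width"],4),"q",o["q"])
    return o,M
def goto(p,yaw=None):
    "shift in tool axes mm for world target p, and turn about tool y to make tool x have world yaw"
    o,M=st(); d=M.T@(np.asarray(p)-o["position"])*1000
    t=None
    if yaw is not None:
        c=np.arctan2(M[1,0],M[0,0]); t=-(yaw-c) if M[2,1]<0 else yaw-c
        t=(t+np.pi)%(2*np.pi)-np.pi
    print("shift tool mm",d,"turn",t)
E
python3 - <<'E'
from h import *
o,M=st(); print(M)
c=load("wrist0"); w=rm(c); print(w, M.T@(c["position"]-o["position"]), M.T@w)
goto([.46,.352,.15],.0985+np.pi/2)
goto([.46,.352,.15],.0985-np.pi/2)
E
```

```text
t 0.15 pos [0.1997 0.5916 0.1884] yawx 1.245 ydown [-0.0008 -0.0014 -1.    ] F [0.3231 0.8344 0.3853] grip 0.0872 q [ 1.0665  0.5283  1.4336 -0.      1.1814 -0.1785]
[[ 0.3201 -0.0008 -0.9474]
 [ 0.9474 -0.0014  0.3201]
 [-0.0016 -1.      0.0003]]
[[ 0.3203 -0.9083 -0.2691]
 [ 0.9473  0.3068  0.0922]
 [-0.0012 -0.2844  0.9587]] [-0.0002 -0.1942  0.0788] [[ 1.      0.0004 -0.0003]
 [-0.0004  0.2847 -0.9586]
 [-0.0003  0.9586  0.2847]]
t 0.15 pos [0.1997 0.5916 0.1884] yawx 1.245 ydown [-0.0008 -0.0014 -1.    ] F [0.3231 0.8344 0.3853] grip 0.0872 q [ 1.0665  0.5283  1.4336 -0.      1.1814 -0.1785]
shift tool mm [-143.6133   38.5426 -323.2682] turn -0.42430967262570896
t 0.15 pos [0.1997 0.5916 0.1884] yawx 1.245 ydown [-0.0008 -0.0014 -1.    ] F [0.3231 0.8344 0.3853] grip 0.0872 q [ 1.0665  0.5283  1.4336 -0.      1.1814 -0.1785]
shift tool mm [-143.6133   38.5426 -323.2682] turn 2.717282980964084
```

```bash
python3 -m creep '[[[-18,0,-40],0,1],[[-18,0,-40],0,1],[[-18,0,-40],0,1],[[-18,0,-40],0,1],[[-18,0,-40],0,1],[[-18,0,-40],0,1],[[-18,0,-40],0,1],[[-18,0,-40],0,1]]'
python3 -m creep '[[[0,0,0],-0.141,1],[[0,0,0],-0.141,1],[[0,0,0],-0.142,1],[[0,0,0],0,1],[[0,0,0],0,1]]'
python3 - <<'E'
from h import *
snap("wrist","w1"); goto([.4637,.352,.04],.0985+np.pi/2)
E
```

```text
time: 0.95
position: [0.458, 0.3518, 0.1889]
tool_rot: [-0.574, -0.412, 0.412, 0.575]
ft_force: [0.4, 0.0, -0.2]
grip_width: 0.087
time: 1.45
position: [0.4569, 0.3532, 0.1889]
tool_rot: [-0.476, -0.523, 0.523, 0.476]
ft_force: [-0.4, 0.3, -1.2]
grip_width: 0.087
t 1.5 pos [0.4569 0.3533 0.189 ] yawx 1.6666 ydown [-0.0004 -0.0001 -1.    ] F [0.7135 0.1554 0.6968] grip 0.0871 q [ 0.4648  0.4638  1.5541  0.      1.1241 -1.2018]
shift tool mm [ -1.9142 149.0003  -6.72  ] turn -0.002683353668930799
```

View pics/w1.png

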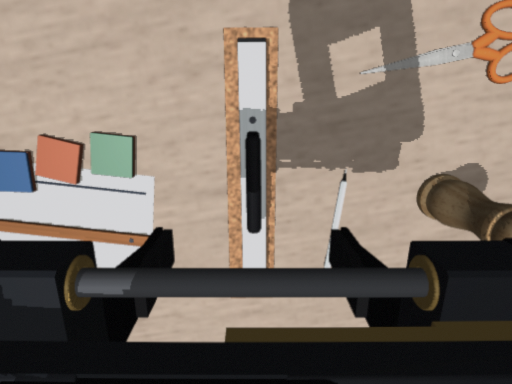

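```bash
python3 - <<'E'
from h import *
c=load("w1")
for n,u,v,z in[("h far",253.5,133,.063),("h near",254.5,233,.063),("hl",246,185,.063),("hr",261,185,.063),("mat tl",224,28,.002),("mat tr",278,27,.002),("bar tl",238,41,.02),("bar tr",267,41,.02),("bl",240,268,.02),("br",266,268,.02),("mat l",229,268,.002),("mat r",272,268,.002),("line l end",145,193,0),("sheet bl",155,177,0),("green c",112,156,.01),("bat",130,236,.008)]:
    print(n,px2w(c,u,v,z)[:2])
E
```

```text
h far [0.4108 0.3514]
h near [0.5177 0.3628]
hl [0.4647 0.3488]
hr [0.4633 0.3643]
mat tl [0.3078 0.3096]
mat tr [0.3013 0.3678]
bar tl [0.3221 0.3268]
bar tr [0.3192 0.3569]
bl [0.5864 0.3514]
br [0.5833 0.3845]
mat l [0.5981 0.337 ]
mat r [0.5927 0.3944]
line l end [0.504  0.2241]
sheet bl [0.4821 0.2364]
green c [0.4586 0.1882]
bat [0.561  0.2074]
```

```bash
python3 - <<'E'
from h import *
goto([.4645,.356,.035],.0985+np.pi/2)
E
```

```text
t 1.5 pos [0.4569 0.3533 0.189 ] yawx 1.6666 ydown [-0.0004 -0.0001 -1.    ] F [0.7135 0.1554 0.6968] grip 0.0871 q [ 0.4648  0.4638  1.5541  0.      1.1241 -1.2018]
shift tool mm [  1.9914 153.9995  -7.9009] turn -0.002683353668930799
```

```bash
python3 -m creep '[[[2,20,-8],0,1],[[0,25,0],0,1],[[0,25,0],0,1],[[0,25,0],0,1],[[0,25,0],0,1],[[0,19,0],0,1],[[0,15,0],0,1],[[0,0,0],0,1]]'
python3 -m creep '[[[0,0,0],0,0.6],[[0,0,0],0,0.3],[[0,0,0],0,0],[[0,0,0],0,0],[[0,0,0],0,0],[[0,0,0],0,0]]' 45
python3 - <<'E'
from h import *
st()
E
```

```text
time: 2.3
position: [0.4631, 0.3554, 0.033]
tool_rot: [-0.475, -0.522, 0.525, 0.476]
ft_force: [0.0, 0.5, 0.2]
grip_width: 0.0866
time: 2.9
position: [0.465, 0.3561, 0.0355]
tool_rot: [0.475, 0.524, -0.524, -0.475]
ft_force: [0.1, -0.5, -0.0]
grip_width: 0.0472
t 2.9 pos [0.465  0.3561 0.0355] yawx 1.669 ydown [ 0.0005  0.0002 -1.    ] F [ 0.1164 -0.5147 -0.0064] grip 0.0472 q [ 0.4629  0.687   1.6533  0.      0.8008 -1.2061]
```

```bash
python3 -m creep '[[[0,0,0],0,0],[[0,0,0],0,0],[[0,0,0],0,0],[[0,0,0],0,0],[[0,0,0],0,0],[[0,0,0],0,0]]' 45
python3 - <<'E'
from h import *
st()
E
```

```text
time: 3.5
position: [0.4648, 0.356, 0.0351]
tool_rot: [-0.475, -0.524, 0.524, 0.475]
ft_force: [0.4, -1.5, 0.6]
grip_width: 0.0026
t 3.5 pos [0.4648 0.356  0.0351] yawx 1.669 ydown [-0.0001 -0.     -1.    ] F [ 0.3742 -1.4877  0.5827] grip 0.0026 q [ 0.4629  0.6876  1.6534 -0.      0.8007 -1.2061]
```

```bash
python3 - <<'E'
from h import *
snap("wrist","w2");snap("scene","s2");snap("top","t2");st()
s=cv2.imread("pics/s2.png"); cv2.imwrite("pics/s2b.png",cv2.resize(s[200:384,100:330],None,fx=3,fy=3,interpolation=cv2.INTER_CUBIC))
E
```

```text
t 3.65 pos [0.4648 0.3561 0.0351] yawx 1.6691 ydown [-0. -0. -1.] F [ 0.3069 -0.2143 -0.0577] grip 0.0006 q [ 0.4629  0.6876  1.6533 -0.      0.8007 -1.2061]
```

View pics/w2.png

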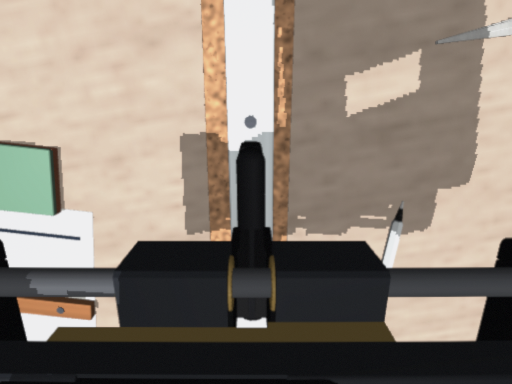

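View pics/s2b.png

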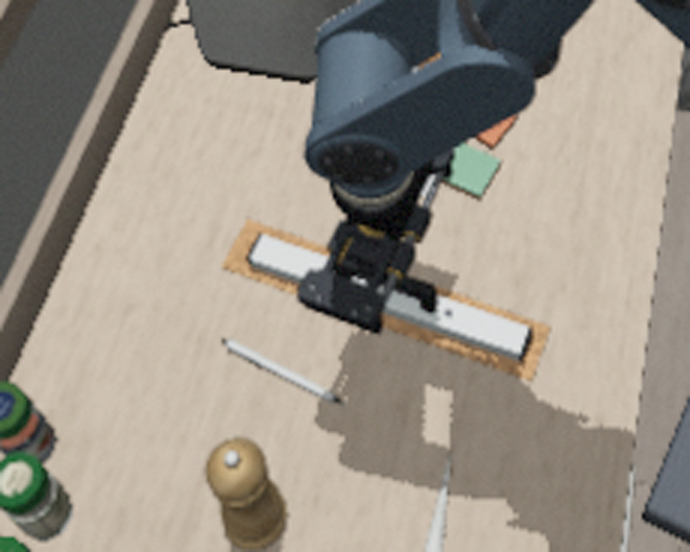

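```bash
python3 - <<'E'
from h import *
c=load("w2"); print(c["position"])
for p in([.4648,.356,.035],[.4648,.356,.054],[.4648,.356,.065],[.411,.3506,.063],[.5177,.361,.063],[.321,.342,.022]): print(p,w2px(c,p))
w=cv2.imread("pics/w2.png"); cv2.imwrite("pics/w2b.png",cv2.resize(w[120:345,120:390],None,fx=2.6,fy=2.6,interpolation=cv2.INTER_CUBIC))
E
```

```text
[0.3864 0.3483 0.2295]
[0.4648, 0.356, 0.035] [250.9232 223.9407]
[0.4648, 0.356, 0.054] [250.9206 235.9245]
[0.4648, 0.356, 0.065] [250.9188 243.9672]
[0.411, 0.3506, 0.063] [250.6743 147.7957]
[0.5177, 0.361, 0.063] [250.6254 320.7591]
[0.321, 0.342, 0.022] [251.0851 -21.4232]
```

View pics/w2b.png

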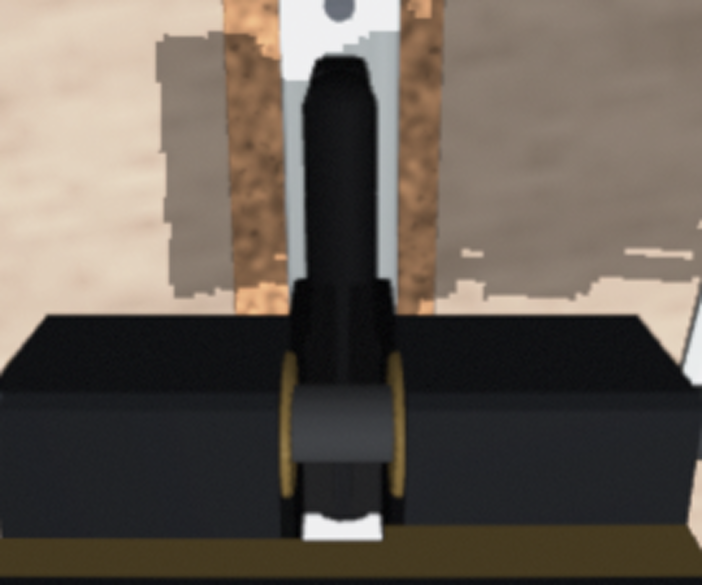

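```bash
python3 - <<'E'
from h import *
c=load("scene0")
for z in(.03,.04,.05,.063): print(z,px2w(c,165+145/3,130+468/3,z)[:2],px2w(c,165+240/3,130+497/3,z)[:2], px2w(c,165+62/3,130+450/3,.02)[:2])
c=load("w2"); c1=load("w1")
for z in(.03,.04,.05,.063): print(z,px2w(c,250,142,z)[:2],px2w(c1,253.5,133,z)[:2])
E
python3 - <<'E'
import cv2
s=cv2.imread("pics/scene0.png"); cv2.imwrite("pics/s0h.png",cv2.resize(s[265:325,170:290],None,fx=6.6,fy=6.6,interpolation=cv2.INTER_CUBIC))
s=cv2.imread("pics/s2.png"); cv2.imwrite("pics/s2h.png",cv2.resize(s[255:325,170:290],None,fx=6.6,fy=6.6,interpolation=cv2.INTER_CUBIC))
E
```

```text
0.03 [0.5219 0.3496] [0.4212 0.3348] [0.612  0.3663]
0.04 [0.5186 0.3535] [0.4188 0.3388] [0.612  0.3663]
0.05 [0.5154 0.3574] [0.4164 0.3428] [0.612  0.3663]
0.063 [0.5111 0.3624] [0.4133 0.348 ] [0.612  0.3663]
0.03 [0.4123 0.3503] [0.4142 0.3519]
0.04 [0.411  0.3502] [0.4132 0.3518]
0.05 [0.4097 0.3501] [0.4121 0.3516]
0.063 [0.408 0.35 ] [0.4108 0.3514]
```

View pics/s0h.png

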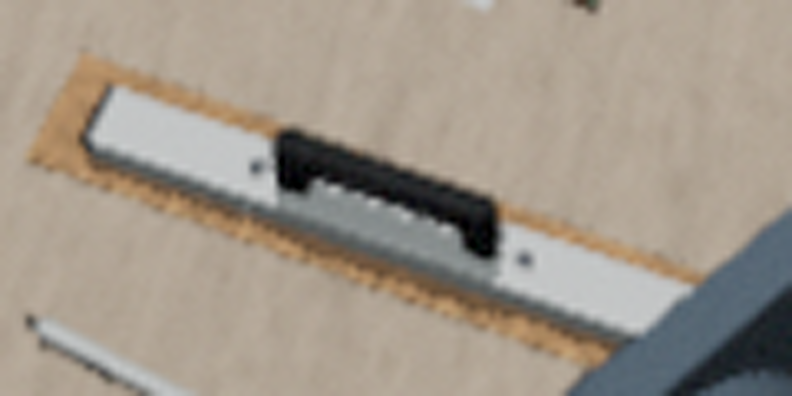

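View pics/s2h.png

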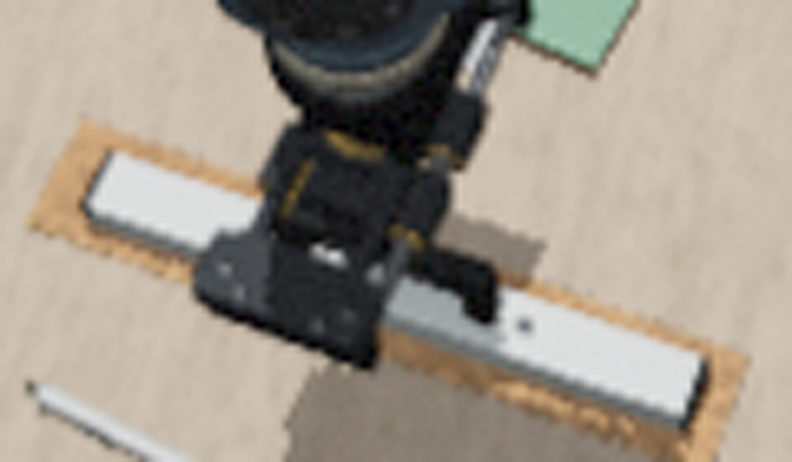

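```bash
python3 -m creep '[[[0,-3,0],0,0],[[0,-6,0],0,0],[[0,-6,0],0,0],[[0,0,0],0,0],[[0,0,0],0,0]]'
python3 - <<'E'
from h import *
snap("wrist","w3");snap("scene","s3");st()
s=cv2.imread("pics/s3.png"); s=cv2.resize(s[255:325,170:290],None,fx=4,fy=4,interpolation=cv2.INTER_CUBIC)
w=cv2.imread("pics/w3.png")[100:345,120:390]; cv2.imwrite("pics/c3.png",np.vstack([s,cv2.resize(w[:,:],(480,300))]))
E
```

```text
time: 4.15
position: [0.4651, 0.3562, 0.0506]
tool_rot: [0.475, 0.524, -0.524, -0.475]
ft_force: [-0.1, 0.4, -0.4]
grip_width: 0.0006
t 4.25 pos [0.4648 0.356  0.0502] yawx 1.669 ydown [-0.0001 -0.0001 -1.    ] F [-0.2903 -0.2458 -0.7324] grip 0.0004 q [ 0.4629  0.6639  1.6463 -0.      0.8314 -1.2061]
```

View pics/c3.png

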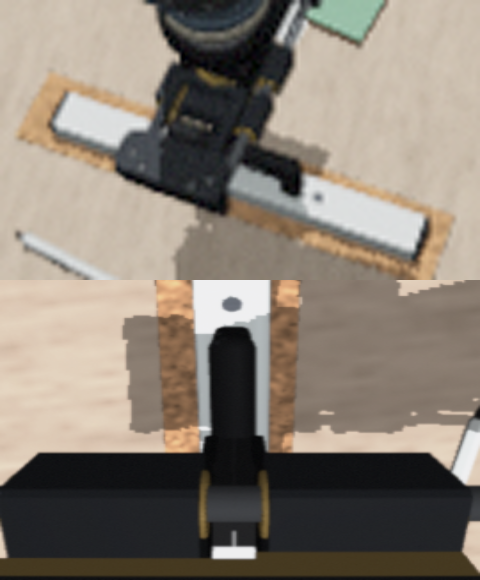

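```bash
python3 -m creep '[[[0,-5,0],0,1],[[0,-5,0],0,1],[[0,0,0],0,1],[[0,0,0],0,1],[[0,0,0],0,1],[[0,0,0],0,1],[[0,0,0],0,1],[[0,0,0],0,1]]'
python3 -m creep '[[[0,0,0],0,1],[[0,0,0],0,1],[[0,0,0],0,1],[[0,0,0],0,1],[[0,0,0],0,1]]'
python3 - <<'E'
from h import *
snap("wrist","w4");snap("scene","s4");o,M=st();c=load("w4")
for s in(-1,1):
  for dy in(0,-.019,-.04): print(s,dy,[w2px(c,o["position"]+M@np.array([s*.0435,dy,dz])) for dz in(-.0095,0,.0095)])
s=cv2.imread("pics/s4.png"); s=cv2.resize(s[255:325,170:290],None,fx=5,fy=5,interpolation=cv2.INTER_CUBIC);cv2.imwrite("pics/c4.png",s)
E
```

```text
time: 5.05
position: [0.4647, 0.356, 0.06]
tool_rot: [-0.475, -0.524, 0.524, 0.475]
ft_force: [0.8, 0.3, -0.4]
grip_width: 0.0568
time: 5.55
position: [0.4648, 0.356, 0.0601]
tool_rot: [-0.475, -0.524, 0.524, 0.475]
ft_force: [0.2, -0.3, 0.1]
grip_width: 0.0859
t 5.65 pos [0.4649 0.356  0.0602] yawx 1.669 ydown [ 0. -0. -1.] F [ 0.7218  0.1127 -0.5346] grip 0.0867 q [ 0.4629  0.6486  1.6408 -0.      0.8521 -1.2061]
-1 0 [array([185.415 , 237.4191]), array([184.548, 224.094]), array([183.6617, 210.4139])]
-1 -0.019 [array([179.2629, 250.4942]), array([178.2211, 236.09  ]), array([177.1537, 221.2627])]
-1 -0.04 [array([170.9716, 268.1253]), array([169.6674, 252.3167]), array([168.3269, 235.9845])]
1 0 [array([316.5219, 237.338 ]), array([317.3732, 224.0153]), array([318.2434, 210.3378])]
1 -0.019 [array([322.6775, 250.4018]), array([323.7021, 236.0004]), array([324.7518, 221.1762])]
1 -0.04 [array([330.9731, 268.0167]), array([332.2581, 252.2114]), array([333.5787, 235.8828])]
```

View pics/c4.png

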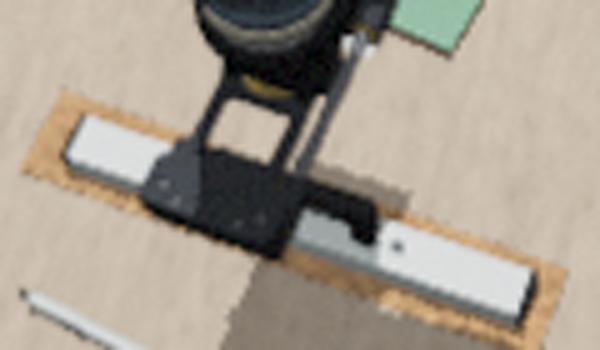

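View pics/w4.png

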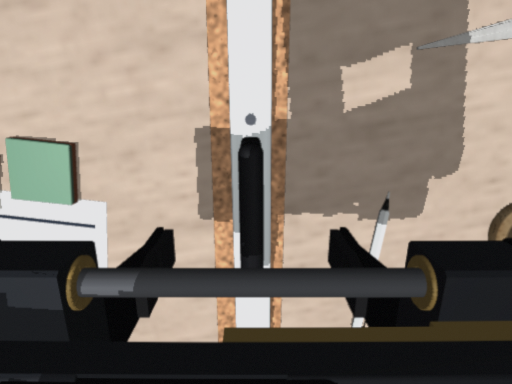

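```bash
python3 -m creep '[[[0,10,0],0,1],[[0,10,0],0,1],[[0,10,0],0,1],[[0,5,0],0,1],[[0,0,0],0,1]]'
python3 -m creep '[[[0,5,0],0,1],[[0,0,0],0,1],[[0,4,0],0,1],[[0,0,0],0,1]]'
python3 - <<'E'
from h import *
snap("wrist","w5");st()
E
```

```text
time: 6.15
position: [0.4639, 0.3555, 0.0237]
tool_rot: [-0.475, -0.523, 0.525, 0.475]
ft_force: [0.1, 0.2, -0.4]
grip_width: 0.0874
time: 6.55
position: [0.4647, 0.356, 0.0159]
tool_rot: [-0.475, -0.524, 0.524, 0.475]
ft_force: [-0.3, -0.4, -0.4]
grip_width: 0.087
t 6.6 pos [0.4648 0.356  0.0161] yawx 1.669 ydown [-0.0002 -0.0001 -1.    ] F [ 0.174   0.794  -0.4731] grip 0.0869 q [ 0.4629  0.7181  1.6611  0.      0.7626 -1.2061]
```

View pics/w5.png

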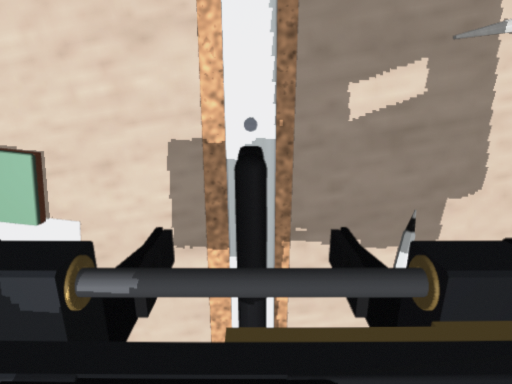

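```bash
python3 -m creep '[[[0,3,0],0,0],[[0,0,0],0,0],[[0,0,0],0,0],[[0,0,0],0,0],[[0,0,0],0,0],[[0,0,0],0,0],[[0,0,0],0,0],[[0,0,0],0,0]]' 20
python3 -m creep '[[[0,0,0],0,0],[[0,0,0],0,0],[[0,0,0],0,0],[[0,0,0],0,0],[[0,0,0],0,0]]' 55
python3 - <<'E'
from h import *
st()
E
```

```text
time: 7.4
position: [0.4649, 0.3561, 0.0132]
tool_rot: [0.475, 0.524, -0.524, -0.475]
ft_force: [0.2, 0.7, 0.6]
grip_width: 0.0311
time: 7.9
position: [0.4649, 0.356, 0.0132]
tool_rot: [0.475, 0.524, -0.524, -0.475]
ft_force: [0.3, 0.4, -1.6]
grip_width: 0.0156
t 7.9 pos [0.4649 0.356  0.0132] yawx 1.6692 ydown [ 0.0001 -0.     -1.    ] F [ 0.313   0.3535 -1.5775] grip 0.0156 q [ 0.4629  0.7228  1.6621 -0.0001  0.7567 -1.2062]
```

```bash
python3 -m creep '[[[0,-5,0],0,0],[[0,-10,0],0,0],[[0,-15,0],0,0],[[0,-20,0],0,0],[[0,-20,0],0,0],[[0,-10,0],0,0],[[0,0,0],0,0],[[0,0,0],0,0]]' 60
python3 - <<'E'
from h import *
snap("top","t5");snap("scene","s5");goto([.395,.058,.08],-.02)
E
```

```text
time: 8.7
position: [0.4644, 0.3558, 0.0929]
tool_rot: [-0.475, -0.524, 0.524, 0.475]
ft_force: [-0.3, 0.4, -3.7]
grip_width: 0.0153
t 8.8 pos [0.4639 0.3555 0.0921] yawx 1.6689 ydown [-0.0022 -0.0011 -1.    ] F [ 1.0035  0.6307 -4.3463] grip 0.0155 q [ 0.4628  0.6008  1.6215 -0.      0.9217 -1.2061]
shift tool mm [-289.3387   12.5816   97.7107] turn 1.6889188991304387
```

View pics/s5.png

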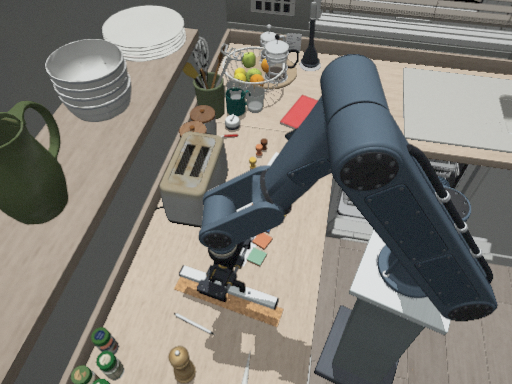

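```bash
python3 -m creep '[[[-36,0,12],0,0],[[-36,0,12],0,0],[[-36,0,12],0,0],[[-36,0,12],0,0],[[-36,0,12],0,0],[[-36,0,12],0,0],[[-36,0,12],0,0],[[-36,0,13],0,0]]'
python3 -m creep '[[[0,0,0],0.14,0],[[0,0,0],0.14,0],[[0,0,0],0.14,0],[[0,0,0],0.14,0],[[0,0,0],0.14,0],[[0,0,0],0.14,0],[[0,0,0],0.14,0],[[0,0,0],0.14,0]]'
python3 -m creep '[[[0,0,0],0.14,0],[[0,0,0],0.14,0],[[0,0,0],0.14,0],[[0,0,0],0.14,0],[[0,0,0],0,0],[[0,0,0],0,0]]'
python3 - <<'E'
from h import *
snap("top","t6");snap("wrist","w6");goto([.395,.058,.08],-.02)
t=cv2.imread("pics/t6.png"); cv2.imwrite("pics/t_b.png",cv2.resize(t[150:270,120:350],None,fx=3.47,fy=3.47,interpolation=cv2.INTER_CUBIC))
E
```

```text
time: 9.6
position: [0.3961, 0.0586, 0.0927]
tool_rot: [-0.475, -0.524, 0.524, 0.475]
ft_force: [0.4, -0.6, -4.1]
grip_width: 0.0159
time: 10.4
position: [0.3963, 0.0599, 0.0927]
tool_rot: [-0.681, -0.189, 0.19, 0.681]
ft_force: [0.9, -0.2, -2.6]
grip_width: 0.016
time: 11.0
position: [0.3964, 0.0599, 0.0928]
tool_rot: [-0.707, 0.003, -0.003, 0.707]
ft_force: [0.3, 0.2, -2.5]
grip_width: 0.0156
t 11.1 pos [0.3964 0.0599 0.093 ] yawx -0.0089 ydown [-0.0005  0.     -1.    ] F [ 0.0224 -0.216  -3.7287] grip 0.0158 q [-0.1305  0.4159  2.0714 -0.      0.6548 -0.1215]
shift tool mm [-1.4016 12.9657 -1.9443] turn 0.01106635174449
```

View pics/t_b.png

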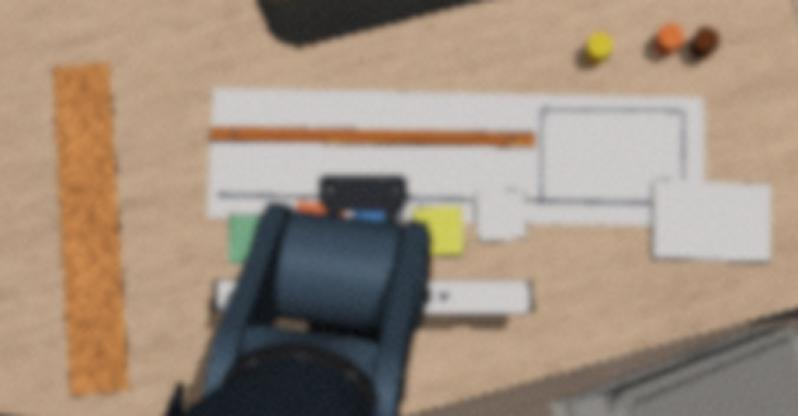

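View pics/w6.png

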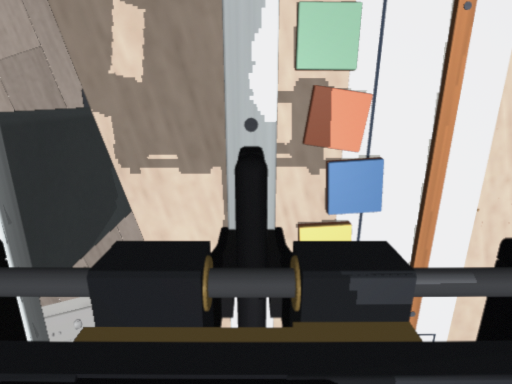

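```bash
python3 - <<'E'
from h import *
c=load("t6"); P=lambda u,v,z=0:px2w(c,120+u/3.47-.35,150+v/3.47-.35,z)[:2]
print("bar",P(213,295,.1),P(533,297,.1), "front edge",P(480,281,.1),"back",P(480,311,.1))
for r in rects("t6",.002,(8,120,100),(20,255,255),(120,150,170,270)): print("mat",*[np.round(x,3) for x in r])
c=load("w6")
for n,u,v,z in[("line",381,3,0),("line",372,100,0),("line",361.5,225,0),("bat",460,20,.008),("bat",431,190,.008),("green",328,36,.01),("red",338,119,.01),("blue",355,187,.01),("yel top",325,225,.01),("bar L",225.5,10,.1),("bar R",277,10,.1),("bar L",228,230,.1),("bar R",275,230,.1)]: print(n,px2w(c,u,v,z)[:2])
E
```

```text
bar [0.3969 0.2065] [ 0.3943 -0.0937] front edge [ 0.4095 -0.044 ] back [ 0.3814 -0.0439]
mat 1421.5 [0.468 0.352] [472.708 352.757] [336.718  59.022] 5.68 [145.549 215.707]
line [0.5014 0.2116]
line [0.5012 0.1365]
line [0.5024 0.0201]
bat [0.5628 0.1975]
bat [0.5602 0.0571]
green [0.4579 0.1857]
red [0.4701 0.1212]
blue [0.4895 0.0611]
yel top [0.4645 0.0245]
bar L [0.3834 0.1833]
bar R [0.4105 0.183 ]
bar L [0.3811 0.0585]
bar R [0.4109 0.0583]
```

```bash
python3 -m creep '[[[0,15,0],0.008,0],[[0,20,0],0,0],[[0,20,0],0,0],[[0,10,1],0,0],[[0,8,0],0,0],[[0,4,0],0,0],[[0,0,0],0,0],[[0,0,0],0,0]]'
python3 - <<'E'
from h import *
goto([.487,.06,.0135],-.017)
E
```

```text
time: 11.9
position: [0.3969, 0.0609, 0.0164]
tool_rot: [0.707, -0.006, 0.007, -0.707]
ft_force: [0.7, 0.2, -3.2]
grip_width: 0.0157
t 11.9 pos [0.3969 0.0609 0.0164] yawx -0.0187 ydown [ 0.0007 -0.0001 -1.    ] F [ 0.6599  0.2374 -3.152 ] grip 0.0157 q [-0.1279  0.5994  2.1261 -0.      0.4153 -0.1092]
shift tool mm [90.0754  2.9883  0.8218] turn -0.001703442168277558
```

```bash
python3 -m creep '[[[2,2.5,0],0,0],[[6,0,0],0,0],[[6,0,0],0,0],[[6,0,0],0,0],[[6,0,0],0,0],[[6,0,0],0,0],[[6,0,0],0,0],[[6,0,0],0,0]]'
python3 -m creep '[[[5,0,0],0,0],[[5,0,0],0,0],[[5,0,0],0,0],[[5,0,0],0,0],[[4,0,0],0,0],[[3,0,0],0,0],[[0,0,0],0,0],[[0,0,0],0,0]]'
python3 - <<'E'
from h import *
snap("top","t7");snap("wrist","w7");snap("scene","s7");goto([.487,.06,.0135],-.017)
t=cv2.imread("pics/t7.png"); cv2.imwrite("pics/t_b.png",cv2.resize(t[150:270,120:350],None,fx=3.47,fy=3.47,interpolation=cv2.INTER_CUBIC))
E
```

```text
time: 12.7
position: [0.4401, 0.0602, 0.0135]
tool_rot: [-0.707, 0.007, -0.006, 0.707]
ft_force: [-1.1, -0.1, -2.9]
grip_width: 0.0153
time: 13.5
position: [0.4686, 0.0594, 0.0138]
tool_rot: [0.707, -0.006, 0.008, -0.707]
ft_force: [0.5, -0.5, -3.0]
grip_width: 0.0159
t 13.65 pos [0.4683 0.0595 0.0138] yawx -0.0191 ydown [ 0.0016 -0.0002 -1.    ] F [ 0.3345 -0.3002 -3.8511] grip 0.0155 q [-0.1111  0.6389  1.9523  0.      0.5488 -0.092 ]
shift tool mm [18.7008  0.3398  0.8854] turn -0.0020910477881037615
```

View pics/t_b.png

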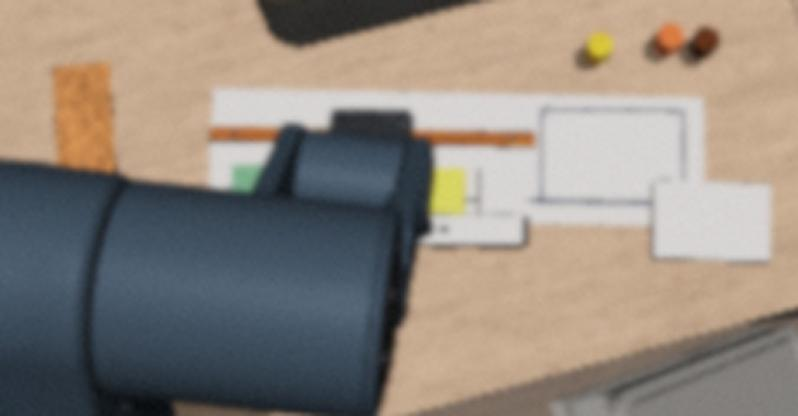

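View pics/w7.png

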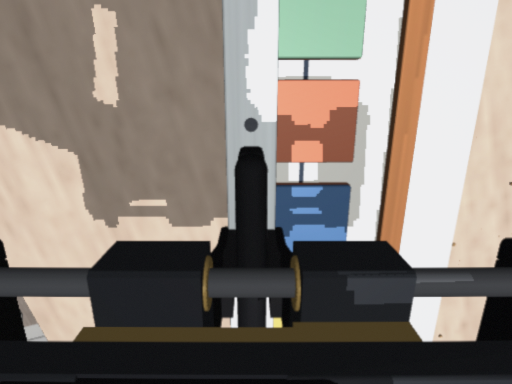

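```bash
python3 - <<'E'
from h import *
c=load("w7")
for n,u,v,z in[("line",306,70,0),("line",302,172,0),("bat",408,20,.008),("bat",390,180,.008),("tile top left edge",277,40,.01),("tl",276,215,.01),("tile right",361,40,.01),("blue right",349,215,.01),("green bl",278,57,.01),("green br",361,57,.01),("red r",357,120,.01)]: print(n,px2w(c,u,v,z)[:2])
E
```

```text
line [0.5035 0.1541]
line [0.5026 0.0902]
bat [0.5595 0.1793]
bat [0.5587 0.0856]
tile top left edge [0.4849 0.1697]
tl [0.4845 0.0637]
tile right [0.5328 0.1689]
blue right [0.5329 0.0627]
green bl [0.4855 0.1606]
green br [0.5334 0.1598]
red r [0.5337 0.1242]
```

```bash
python3 -m creep '[[[4,0,0],0,0],[[4,0,0],0,0],[[4,0,0],0,0],[[3,0,0],0,0],[[2,0,0],0,0],[[1.5,0,0],0,0],[[0,0,0],0,0],[[0,0,0],0,0]]'
python3 - <<'E'
from h import *
snap("wrist","w8");goto([.487,.06,.0135],-.017)
E
```

```text
time: 14.45
position: [0.4864, 0.0592, 0.0136]
tool_rot: [0.707, -0.006, 0.007, -0.707]
ft_force: [-1.2, 0.5, -4.0]
grip_width: 0.0155
t 14.5 pos [0.4864 0.0592 0.0136] yawx -0.0191 ydown [ 0.0008 -0.     -1.    ] F [-1.4283  1.0042 -4.4749] grip 0.0154 q [-0.1074  0.6505  1.9068  0.0001  0.5836 -0.0884]
shift tool mm [0.5807 0.1284 0.8083] turn -0.0020556509458709016
```

View pics/w8.png

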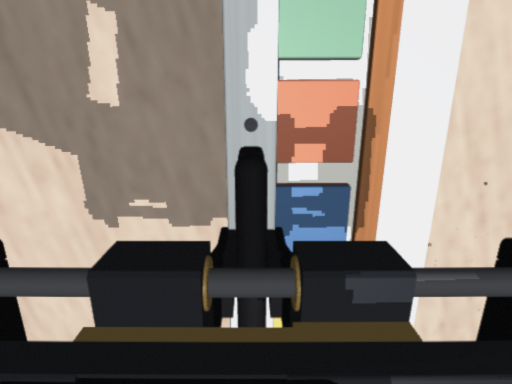

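```bash
python3 -m creep '[[[-3,0,0],0,0],[[-8,0,0],0,0],[[-15,0,0],0,0],[[-20,-20,0],0,0],[[-20,-25,0],0,0],[[-20,-20,0],0,0],[[0,0,0],0,0]]'
python3 - <<'E'
from h import *
snap("top","t9");snap("wrist","w9");st()
t=cv2.imread("pics/t9.png"); cv2.imwrite("pics/t_b.png",cv2.resize(t[150:270,120:350],None,fx=3.47,fy=3.47,interpolation=cv2.INTER_CUBIC))
E
```

```text
time: 15.2
position: [0.3967, 0.0614, 0.0802]
tool_rot: [-0.707, 0.007, -0.006, 0.707]
ft_force: [-1.1, 0.5, -4.0]
grip_width: 0.0156
t 15.3 pos [0.401  0.0607 0.0791] yawx -0.0191 ydown [ 0.0034 -0.0004 -1.    ] F [-0.0894  0.4182 -3.7664] grip 0.0157 q [-0.1269  0.4502  2.0756  0.0001  0.6124 -0.1078]
```

View pics/t_b.png

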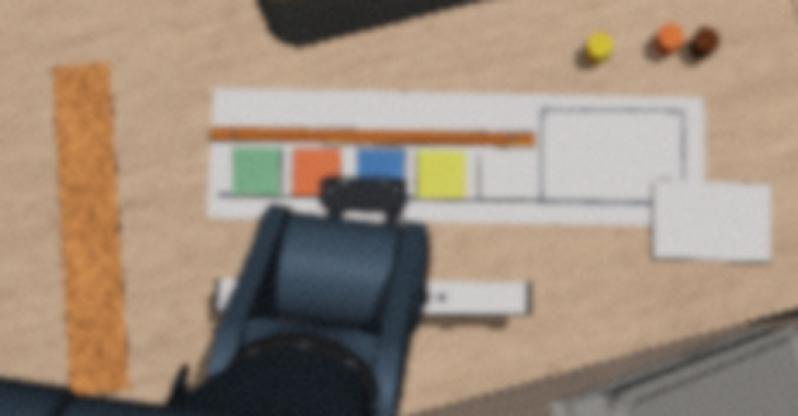

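View pics/w9.png

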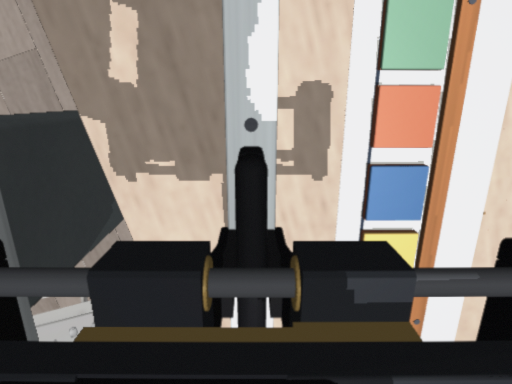

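```bash
python3 - <<'E'
from h import *
goto([.465,-.38,.1],-np.pi/2-.018)
c=load("t9"); print(px2w(c,366,185,.014),px2w(c,422,163,.014),px2w(c,366,206,.014), px2w(c,347,239,0), px2w(c,373,232,0))
E
```

```text
t 15.3 pos [0.401  0.0607 0.0791] yawx -0.0191 ydown [ 0.0034 -0.0004 -1.    ] F [-0.0894  0.4182 -3.7664] grip 0.0157 q [-0.1269  0.4502  2.0756  0.0001  0.6124 -0.1078]
shift tool mm [  72.4488  -20.524  -439.431 ] turn 1.569665028786944
[ 0.5766 -0.4343  0.014 ] [ 0.6585 -0.6471  0.014 ] [ 0.5006 -0.4306  0.014 ] [ 0.3847 -0.3611  0.    ] [ 0.4089 -0.4558  0.    ]
```

```bash
python3 -m creep '[[[8,-5,-44],0,0],[[8,-5,-44],0,0],[[8,-5,-44],0,0],[[8,-5,-44],0,0],[[8,0,-44],0,0],[[8,0,-44],0,0],[[8,0,-44],0,0],[[8,0,-44],0,0]]'
python3 -m creep '[[[8,0,-44],0,0],[[0,0,-44],0,0],[[0,0,0],0.14,0],[[0,0,0],0.14,0],[[0,0,0],0.14,0],[[0,0,0],0.14,0],[[0,0,0],0.14,0],[[0,0,0],0.14,0]]'
python3 -m creep '[[[0,0,0],0.14,0],[[0,0,0],0.14,0],[[0,0,0],0.14,0],[[0,0,0],0.14,0],[[0,0,0],0.14,0],[[0,0,0],0,0],[[0,0,0],0,0],[[0,0,0],0,0]]'
python3 - <<'E'
from h import *
snap("top","t10");snap("wrist","w10");goto([.465,-.38,.1],-np.pi/2-.018)
t=cv2.imread("pics/t10.png"); cv2.imwrite("pics/t_b.png",cv2.resize(t[130:270,220:450],None,fx=3.47,fy=3.47,interpolation=cv2.INTER_CUBIC))
E
```

```text
time: 16.1
position: [0.4581, -0.2951, 0.0973]
tool_rot: [-0.707, 0.007, -0.007, 0.707]
ft_force: [1.3, 0.1, -3.1]
grip_width: 0.0154
time: 16.9
position: [0.4641, -0.3811, 0.0967]
tool_rot: [-0.642, 0.297, -0.296, 0.642]
ft_force: [-0.1, 0.3, -3.2]
grip_width: 0.0155
time: 17.7
position: [0.4638, -0.3806, 0.0979]
tool_rot: [-0.503, 0.497, -0.496, 0.503]
ft_force: [-0.0, -0.0, -2.8]
grip_width: 0.0153
t 17.8 pos [ 0.4638 -0.3805  0.0983] yawx -1.5578 ydown [-0.0001  0.0002 -1.    ] F [ 0.1297  0.4943 -3.4309] grip 0.0157 q [-0.8732  0.6082  1.5791  0.      0.9544  0.6846]
shift tool mm [-0.511  -1.6984  1.2527] turn 0.030964515356595612
```

View pics/t_b.png

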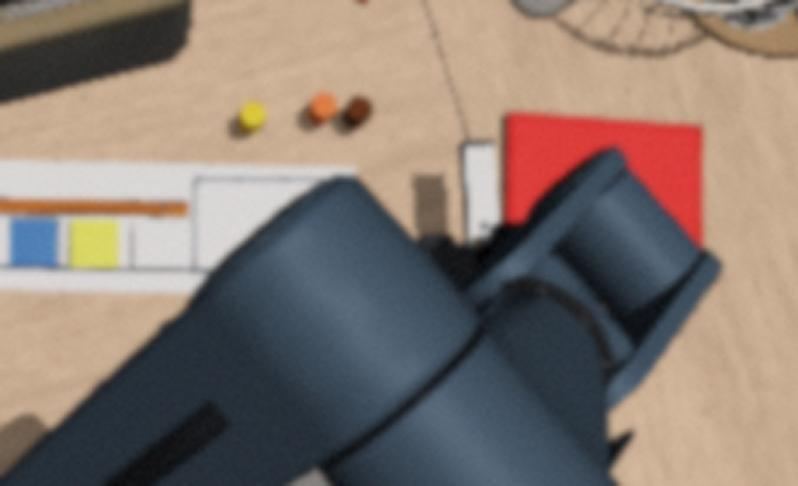

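View pics/w10.png

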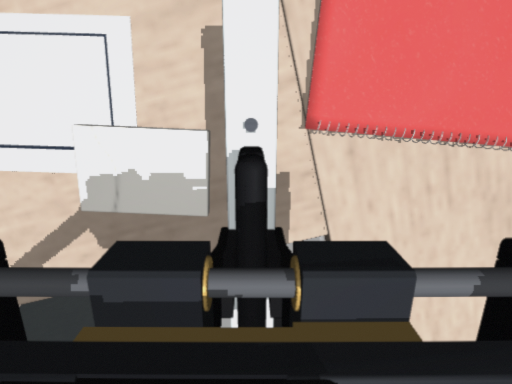

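```bash
python3 - <<'E'
from h import *
c=load("w10")
for n,u,v,z in[("s",75,126,.012),("s",209,129,.012),("s",209,215,.012),("s",83,213,.012),("box tr",106,34,0),("box br",112,148,0),("line",5,146.5,0),("line",73,149,0),("boxtop",5,33,0),("nb corner",306,125,.014),("nb top",318,5,.014),("bar",224,5,.1),("bar",277,5,.1),("bar",229,225,.1),("bar",275,225,.1)]: print(n,px2w(c,u,v,z)[:2])
E
```

```text
s [ 0.517  -0.2266]
s [ 0.5158 -0.3431]
s [ 0.4364 -0.3411]
s [ 0.4367 -0.2226]
box tr [ 0.5923 -0.2569]
box br [ 0.4964 -0.2516]
line [ 0.4967 -0.1519]
line [ 0.4951 -0.2152]
boxtop [ 0.5927 -0.1711]
nb corner [ 0.5204 -0.4265]
nb top [ 0.6124 -0.4304]
bar [ 0.5898 -0.3641]
bar [ 0.5902 -0.3926]
bar [ 0.4627 -0.366 ]
bar [ 0.4631 -0.3958]
```

```bash
python3 -m creep '[[[0,15,0],0.028,0],[[0,20,0],0,0],[[0,20,0],0,0],[[0,15,0],0,0],[[0,8,0],0,0],[[0,6,0],0,0],[[0,0,0],0,0],[[0,0,0],0,0]]'
python3 - <<'E'
from h import *
goto([.465,-.255,.0138],-np.pi/2-.018)
E
```

```text
time: 18.6
position: [0.4641, -0.3809, 0.0152]
tool_rot: [0.496, -0.504, 0.504, -0.496]
ft_force: [1.1, -0.6, -3.1]
grip_width: 0.0157
t 18.6 pos [ 0.4641 -0.3809  0.0152] yawx -1.5869 ydown [ 0.0008 -0.0009 -1.    ] F [ 1.0703 -0.5797 -3.1063] grip 0.0157 q [-0.8732  0.7321  1.6233  0.      0.785   0.7137]
shift tool mm [-125.895     1.2686   -1.1319] turn 0.0018676947965050594
```

```bash
python3 -m creep '[[[-6,1,0],0,0],[[-6,0,0],0,0],[[-6,0,0],0,0],[[-6,0,0],0,0],[[-6,0,0],0,0],[[-6,0,0],0,0],[[-6,0,0],0,0],[[-6,0,0],0,0]]'
python3 -m creep '[[[-6,0,0],0,0],[[-6,0,0],0,0],[[-6,0,0],0,0],[[-6,0,0],0,0],[[-6,0,0],0,0],[[-6,0,0],0,0],[[-3,0,0],0,0],[[0,0,0],0,0]]'
python3 - <<'E'
from h import *
snap("wrist","w11");goto([.465,-.255,.0138],-np.pi/2-.018)
E
```

```text
time: 19.4
position: [0.4649, -0.3327, 0.014]
tool_rot: [0.496, -0.503, 0.505, -0.496]
ft_force: [0.1, -2.1, -3.4]
grip_width: 0.0154
time: 20.2
position: [0.4646, -0.292, 0.0134]
tool_rot: [-0.496, 0.505, -0.503, 0.496]
ft_force: [0.5, -0.9, -3.4]
grip_width: 0.0157
t 20.25 pos [ 0.4645 -0.2921  0.0133] yawx -1.587 ydown [-0.0015  0.0022 -1.    ] F [ 0.1007 -0.5255 -3.5264] grip 0.0153 q [-0.7654  0.6934  1.7554  0.0009  0.6955  0.8209]
shift tool mm [-37.0924  -0.416   -0.0793] turn 0.0018374920289647712
```

View pics/w11.png

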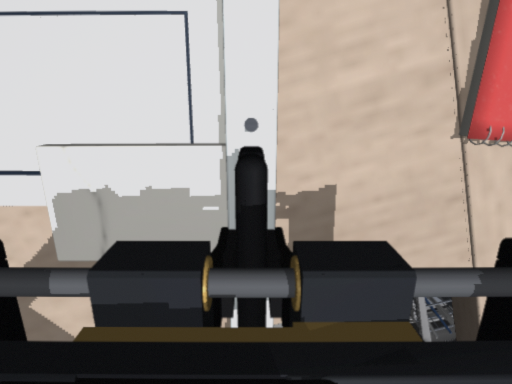

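```bash
python3 -m creep '[[[-6,0,0],0,0],[[-6,0,0],0,0],[[-6,0,0],0,0],[[-6,0,0],0,0],[[-5,0,0],0,0],[[-3,0,0],0,0],[[-1,0,0],0,0],[[0,0,0],0,0]]'
python3 - <<'E'
from h import *
c=load("w11")
for n,u,v,z in[("box tr",187,14,0),("box r",191,140,0),("slab tr",225,144,.012),("slab tl",38,146,.012),("slab bl",57,262,.012),("line",20,173,0),("top",20,13,0)]: print(n,px2w(c,u,v,z)[:2])
snap("wrist","w12");goto([.465,-.255,.0138],-np.pi/2-.018)
E
```

```text
time: 21.05
position: [0.4655, -0.26, 0.0137]
tool_rot: [-0.496, 0.504, -0.504, 0.496]
ft_force: [-0.3, 0.3, -2.9]
grip_width: 0.0157
box tr [ 0.5907 -0.2564]
box r [ 0.5173 -0.2537]
slab tr [ 0.516  -0.2767]
slab tl [ 0.5168 -0.1609]
slab bl [ 0.4369 -0.1574]
line [ 0.4974 -0.1367]
top [ 0.5936 -0.1578]
t 21.1 pos [ 0.4655 -0.2601  0.0137] yawx -1.5872 ydown [-0.0004  0.0007 -1.    ] F [-0.5384  0.4733 -3.5184] grip 0.0154 q [-0.7194  0.6805  1.7964  0.0005  0.6655  0.8674]
shift tool mm [-5.0425 -0.1195 -0.5895] turn 0.0016303152432834978
```

View pics/w12.png

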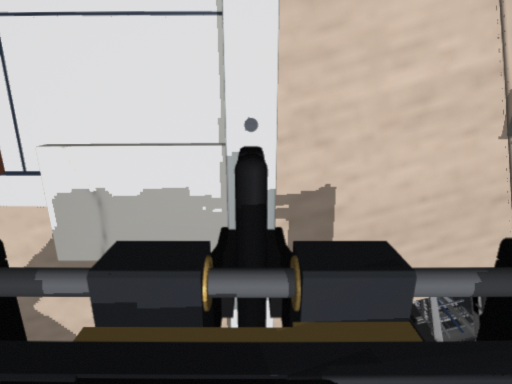

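```bash
python3 -m creep '[[[-3,0,0],0,0],[[-1,0,0],0,0],[[0,0,0],0,0],[[0,0,0],0,0]]'
python3 - <<'E'
from h import *
c=load("w12")
for n,u,v,z in[("box bl",23,172,0),("box l",4,50,0),("slab tr",225,144,.012),("slab tl",38,146,.012),("slab bl",57,262,.012),("line",35,173,0),("top",120,13,0)]: print(n,px2w(c,u,v,z)[:2])
st()
E
```

```text
time: 21.5
position: [0.4659, -0.2566, 0.0137]
tool_rot: [0.496, -0.504, 0.504, -0.496]
ft_force: [-0.1, -0.0, -3.0]
grip_width: 0.0154
box bl [ 0.4989 -0.1067]
box l [ 0.5747 -0.1114]
slab tr [ 0.5168 -0.2446]
slab tl [ 0.5177 -0.1287]
slab bl [ 0.4377 -0.1253]
line [ 0.498  -0.1148]
top [ 0.593 -0.185]
t 21.5 pos [ 0.4659 -0.2566  0.0137] yawx -1.5872 ydown [ 0.0004 -0.0001 -1.    ] F [-0.1412 -0.0184 -3.0456] grip 0.0154 q [-0.7137  0.6792  1.8007  0.0002  0.6613  0.8733]
```

```bash
python3 -m creep '[[[4,0,0],0,0],[[10,0,0],0,0],[[15,0,0],0,0],[[0,-20,0],0,0],[[0,-25,0],0,0],[[0,-25,0],0,0],[[0,-10,0],0,0],[[0,0,0],0,0]]'
python3 -m creep '[[[0,0,0],-0.14,0],[[0,0,0],-0.14,0],[[0,0,0],-0.14,0],[[0,0,0],-0.14,0],[[0,0,0],-0.14,0],[[0,0,0],-0.14,0],[[0,0,0],-0.14,0],[[0,0,0],-0.14,0]]'
python3 -m creep '[[[0,0,0],-0.14,0],[[0,0,0],-0.14,0],[[0,0,0],-0.14,0],[[0,0,0],-0.03,0],[[0,0,0],0,0],[[0,0,0],0,0]]'
python3 - <<'E'
from h import *
goto([.395,-.25,.09],-.018)
E
```

```text
time: 22.3
position: [0.4662, -0.2872, 0.0951]
tool_rot: [0.496, -0.503, 0.506, -0.496]
ft_force: [0.0, 0.5, -3.0]
grip_width: 0.0155
time: 23.1
position: [0.4643, -0.285, 0.092]
tool_rot: [-0.688, 0.163, -0.161, 0.689]
ft_force: [0.2, -1.3, -3.4]
grip_width: 0.0155
time: 23.7
position: [0.4649, -0.2853, 0.093]
tool_rot: [-0.707, 0.007, -0.006, 0.707]
ft_force: [0.1, -0.5, -3.6]
grip_width: 0.0157
t 23.7 pos [ 0.4649 -0.2853  0.093 ] yawx -0.0192 ydown [-0.0008  0.0008 -1.    ] F [ 0.1179 -0.4554 -3.5706] grip 0.0157 q [-0.7554  0.5573  1.7212  0.      0.8642 -0.7362]
shift tool mm [-70.5514   3.1002  33.9507] turn -0.001153032297259049
```

```bash
python3 -m creep '[[[-18,0,9],0,0],[[-18,0,9],0,0],[[-18,0,9],0,0],[[-17,0,7],0,0],[[0,0,0],0,0],[[0,0,0],0,0]]'
python3 - <<'E'
from h import *
snap("wrist","w13");snap("top","t13");goto([.395,-.25,.0138],-.018)
t=cv2.imread("pics/t13.png"); cv2.imwrite("pics/t_b.png",cv2.resize(t[130:270,170:400],None,fx=3.47,fy=3.47,interpolation=cv2.INTER_CUBIC))
E
```

```text
time: 24.3
position: [0.3956, -0.251, 0.0939]
tool_rot: [0.708, -0.006, 0.007, -0.707]
ft_force: [1.1, -1.1, -3.2]
grip_width: 0.0157
t 24.4 pos [ 0.3964 -0.2516  0.094 ] yawx -0.0176 ydown [ 0.0021 -0.002  -1.    ] F [ 0.3537  0.215  -3.9293] grip 0.0152 q [-0.8045  0.4774  1.9101  0.0002  0.7511 -0.787 ]
shift tool mm [-1.5578 80.1528  1.7783] turn 0.00040678330521748407
```

View pics/t_b.png

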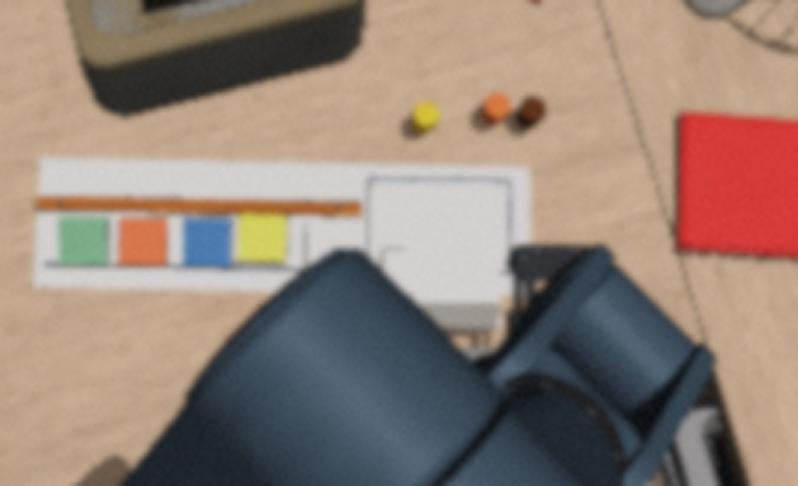

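View pics/w13.png

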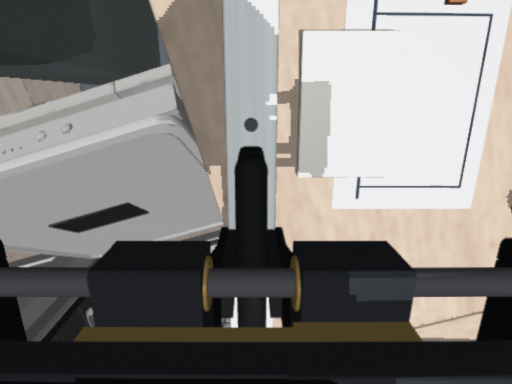

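```bash
python3 - <<'E'
from h import *
for f in("t9","t10","t13"):
  for n,lo,hi in[("green",(60,40,60),(85,255,255)),("blue",(100,100,60),(120,255,255)),("yellow",(26,90,100),(35,255,255)),("red",(3,110,140),(12,255,255))]:
    for r in rects(f,.01,lo,hi,(170,180,280,230),60): print(f,n,*[np.round(x,3) for x in r[:5]])
ims=[]
for f in("t9","t13"):
    t=cv2.imread(f"pics/{f}.png"); ims.append(cv2.resize(t[180:225,175:290],None,fx=6.5,fy=6.5,interpolation=cv2.INTER_CUBIC))
cv2.imwrite("pics/cmp.png",np.vstack(ims))
E
```

```text
t9 green 149.0 [0.528 0.183] [527.339 182.289] [46.483 42.919] 89.929
t9 blue 75.5 [0.533 0.055] [532.507  54.757] [39.142 25.082] 89.93
t9 yellow 148.0 [ 0.523 -0.006] [523.514  -5.519] [46.015 42.94 ] 89.902
t9 red 115.0 [0.53  0.123] [527.381 120.177] [43.172 42.538] 0.715
t10 green 147.0 [0.528 0.183] [527.339 182.279] [46.315 42.919] 89.929
t10 blue 123.0 [0.525 0.054] [523.604  54.701] [43.135 39.006] 0.291
t10 yellow 148.0 [ 0.523 -0.006] [523.514  -5.519] [46.015 42.94 ] 89.902
t10 red 142.5 [0.527 0.12 ] [527.259 120.176] [43.411 42.542] 0.706
t13 green 148.0 [0.528 0.183] [527.339 182.326] [46.409 42.919] 89.929
t13 blue 123.5 [0.525 0.054] [523.592  54.701] [43.158 39.006] 0.29
t13 yellow 153.0 [ 0.53  -0.001] [528.89   -1.912] [46.171 46.572] 89.935
t13 red 143.0 [0.527 0.12 ] [527.234 120.176] [43.458 42.543] 0.704
```

View pics/cmp.png

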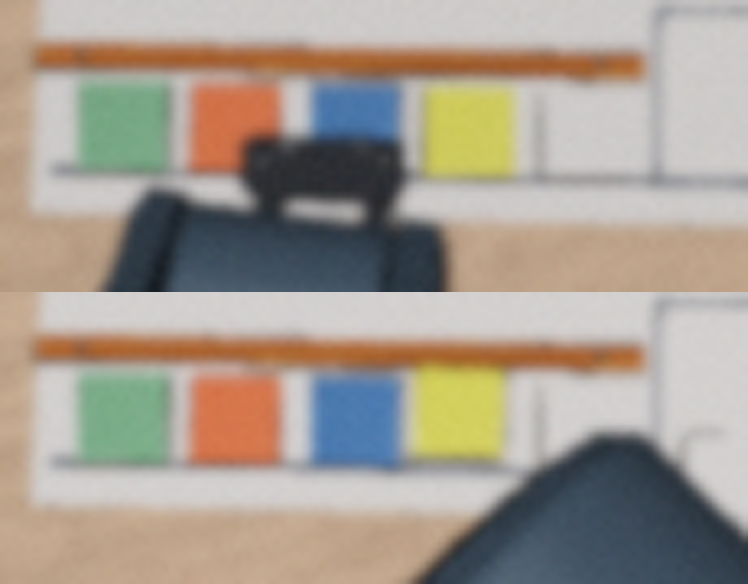

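```bash
python3 -m creep '[[[0,15,0],0,0],[[0,20,0],0,0],[[0,20,0],0,0],[[0,12,0],0,0],[[0,8,0],0,0],[[0,4,0],0,0],[[0,1,0],0,0],[[0,0,0],0,0]]'
python3 - <<'E'
from h import *
c=load("w13")
for n,u,v,z in[("s",300,31,.012),("s",398,31,.012),("s",385,178,.012),("s",298,178,.012),("line",374,15,0),("line",358,196,0),("box right",400,187,0),("boxleft",430,14,0),("far",478,100,0),("bar end",251,0,.1)]: print(n,px2w(c,u,v,z)[:2])
goto([.483,-.25,.0138],-.018)
E
```

```text
time: 25.2
position: [0.3953, -0.2506, 0.0139]
tool_rot: [0.707, -0.006, 0.006, -0.707]
ft_force: [-0.7, 0.3, -3.7]
grip_width: 0.0157
s [ 0.436  -0.1221]
s [ 0.5135 -0.1232]
s [ 0.5149 -0.2428]
s [ 0.4371 -0.2413]
line [ 0.4978 -0.1089]
line [ 0.4962 -0.2629]
box right [ 0.5352 -0.2548]
boxleft [ 0.5436 -0.1087]
far [ 0.5952 -0.1769]
bar end [ 0.3973 -0.1229]
t 25.2 pos [ 0.3953 -0.2506  0.0139] yawx -0.017 ydown [ 0.0006 -0.0007 -1.    ] F [-0.7301  0.2725 -3.6543] grip 0.0157 q [-0.8046  0.6366  1.9617  0.      0.5424 -0.7876]
shift tool mm [87.7186  0.1492  2.1146] turn 0.000999985155398786
```

```bash
python3 -m creep '[[[7,0,0],0,0],[[7,0,0],0,0],[[7,0,0],0,0],[[6,0,0],0,0],[[6,0,0],0,0],[[6,0,0],0,0],[[6,0,0],0,0],[[6,0,0],0,0]]'
python3 -m creep '[[[5,0,0],0,0],[[5,0,0],0,0],[[5,0,0],0,0],[[4,0,0],0,0],[[3,0,0],0,0],[[2,0,0],0,0],[[0,0,0],0,0],[[0,0,0],0,0]]'
python3 - <<'E'
from h import *
snap("wrist","w14");goto([.4815,-.25,.0138],-.018)
E
```

```text
time: 26.0
position: [0.4457, -0.2506, 0.0135]
tool_rot: [-0.707, 0.006, -0.006, 0.707]
ft_force: [-2.2, 0.9, -3.6]
grip_width: 0.0154
time: 26.8
position: [0.4701, -0.2516, 0.0137]
tool_rot: [0.707, -0.006, 0.006, -0.707]
ft_force: [-0.7, -0.3, -3.6]
grip_width: 0.0156
t 26.85 pos [ 0.4701 -0.2516  0.0137] yawx -0.0174 ydown [ 0.0007 -0.0003 -1.    ] F [-0.3062  0.798  -3.1415] grip 0.0156 q [-0.7014  0.6801  1.7977  0.0004  0.6631 -0.6843]
shift tool mm [11.391  -0.0855  1.823 ] turn 0.0005839012034352109
```

View pics/w14.png

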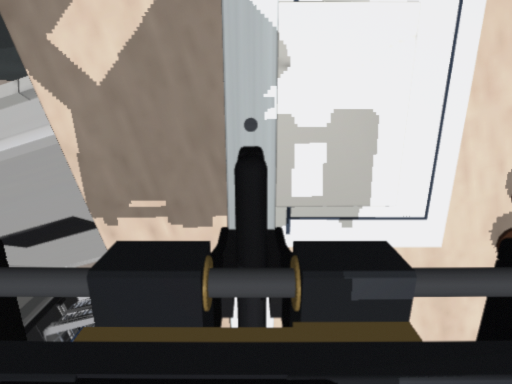

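```bash
python3 - <<'E'
from h import *
c=load("w14")
for n,u,v,z in[("line",289,225,0),("slab near r",276,205,.012),("near l",277,3,.012),("slab far r",390,205,.012),("box br",290,218,0),("far",428,218,0),("farL",460,5,0),("slab far l",415,5,.012)]: print(n,px2w(c,u,v,z)[:2])
E
```

```text
line [ 0.496  -0.2587]
slab near r [ 0.4859 -0.2396]
near l [ 0.486  -0.1231]
slab far r [ 0.5601 -0.241 ]
box br [ 0.4966 -0.2534]
far [ 0.5933 -0.2553]
farL [ 0.5941 -0.1223]
slab far l [ 0.562 -0.125]
```

```bash
python3 -m creep '[[[3,0,0],0,0],[[3,0,0],0,0],[[2,0,0],0,0],[[2,0,0],0,0],[[1.2,0,0],0,0],[[0,0,0],0,0],[[0,0,0],0,0],[[0,0,0],0,0]]'
python3 - <<'E'
from h import *
snap("wrist","w15");snap("top","t15");goto([.4815,-.25,.0138],-.018)
t=cv2.imread("pics/t15.png"); cv2.imwrite("pics/t_b.png",cv2.resize(t[160:260,170:370],None,fx=4,fy=4,interpolation=cv2.INTER_CUBIC))
E
```

```text
time: 27.65
position: [0.4812, -0.2517, 0.0137]
tool_rot: [0.707, -0.006, 0.006, -0.707]
ft_force: [0.2, 0.5, -3.6]
grip_width: 0.0151
t 27.75 pos [ 0.4812 -0.2517  0.0137] yawx -0.0173 ydown [ 0.0004 -0.0001 -1.    ] F [-1.1041  1.3997 -3.0092] grip 0.0157 q [-0.688   0.6877  1.7722  0.0003  0.6814 -0.6709]
shift tool mm [ 0.2759 -0.1415  1.7295] turn 0.0007366073593666478
```

View pics/t_b.png

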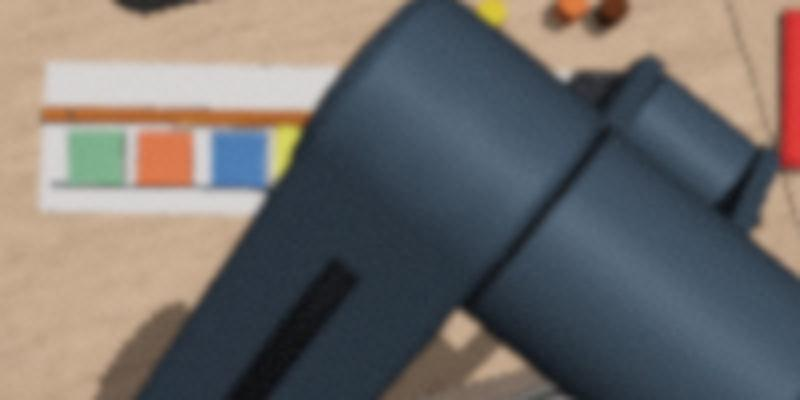

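View pics/w15.png

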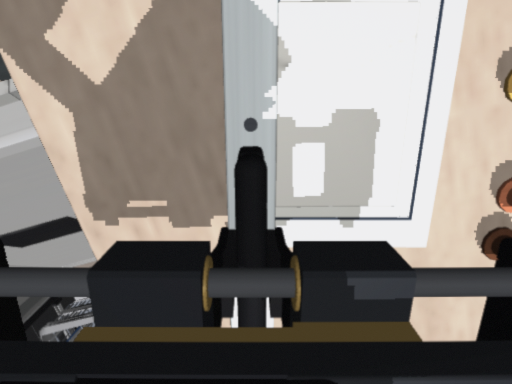

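```bash
python3 -m creep '[[[-3,0,0],0,0],[[-8,0,0],0,0],[[-15,0,0],0,0],[[-15,-20,0],0,0],[[-15,-25,0],0,0],[[-10,-25,10],0,0],[[0,-10,30],0,0],[[0,0,40],0,0]]'
python3 -m creep '[[[0,0,40],0,0],[[0,0,40],0,0],[[0,0,20],0,0],[[0,0,0],0,0],[[0,0,0],0,0],[[0,0,0],0,0]]'
python3 - <<'E'
from h import *
snap("wrist","w16");snap("top","t16");st()
t=cv2.imread("pics/t16.png"); cv2.imwrite("pics/t_b.png",cv2.resize(t[160:260,170:370],None,fx=4,fy=4,interpolation=cv2.INTER_CUBIC))
E
```

```text
time: 28.55
position: [0.418, -0.1728, 0.0956]
tool_rot: [0.709, -0.005, 0.01, -0.705]
ft_force: [0.8, -0.1, -2.6]
grip_width: 0.0156
time: 29.15
position: [0.4188, -0.0718, 0.0939]
tool_rot: [0.707, -0.006, 0.007, -0.707]
ft_force: [-0.3, 0.8, -2.8]
grip_width: 0.0155
t 29.25 pos [ 0.4186 -0.0719  0.0937] yawx -0.0187 ydown [ 0.0009 -0.0005 -1.    ] F [-0.7268  0.0538 -3.545 ] grip 0.0158 q [-0.4344  0.4357  2.0156 -0.0002  0.6892 -0.4155]
```

View pics/t_b.png

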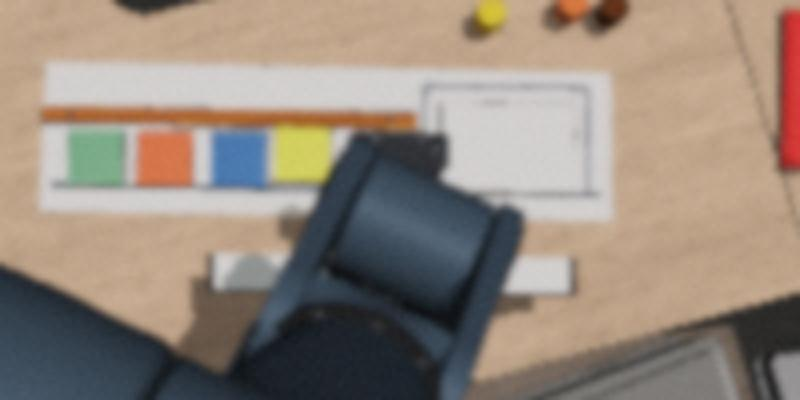

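View pics/w16.png

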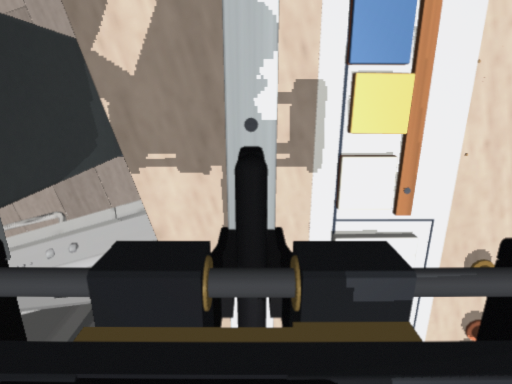

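```bash
python3 - <<'E'
from h import *
w=cv2.imread("pics/w16.png"); cv2.imwrite("pics/w16b.png",cv2.resize(w[40:240,310:450],None,fx=3,fy=3,interpolation=cv2.INTER_CUBIC))
E
```

```text
(no output)
```

View pics/w16b.png

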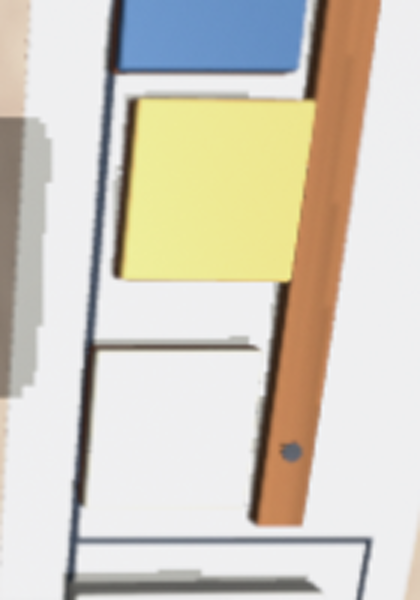

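```bash
python3 - <<'E'
from h import *
c=load("w16"); P=lambda u,v,z:px2w(c,310+u/3-.33,40+v/3-.33,z)[:2]
th=-.0175; Rm=np.array([[np.cos(th),-np.sin(th)],[np.sin(th),np.cos(th)]])
for n,u,v,z in[("near t",137,98,.01),("near b",123,277,.01),("nbot t",129,110,0.001),("nbot b",114,275,0.001),("far t",315,100,.01),("far b",291,280,.01),("line",102,120,0),("line",92,340,0),("line",76,490,0),("cream near t",97,348,.01),("cream near b",85,503,.01),("cream far",262,350,.01),("bat near top",288,290,.008),("bat near",264,480,.008),("blue near",124,60,.01),("blue far",300,60,.01)]:
    p=P(u,v,z); print(n,p,"sheet",Rm.T@(p-np.array([.5012,-.0168])))
E
```

```text
near t [0.5057 0.0258] sheet [0.0037 0.0427]
near b [ 0.5051 -0.0226] sheet [ 0.004  -0.0057]
nbot t [0.5064 0.0233] sheet [0.0045 0.0402]
nbot b [ 0.5052 -0.0229] sheet [ 0.0041 -0.006 ]
far t [0.5548 0.0246] sheet [0.0528 0.0424]
far b [ 0.5539 -0.0242] sheet [ 0.0528 -0.0065]
line [0.4992 0.0208] sheet [-0.0027  0.0375]
line [ 0.5001 -0.0424] sheet [-0.0007 -0.0256]
line [ 0.4979 -0.0903] sheet [-0.002  -0.0735]
cream near t [ 0.4989 -0.0431] sheet [-0.0018 -0.0263]
cream near b [ 0.4982 -0.0912] sheet [-0.0017 -0.0744]
cream far [ 0.5477 -0.0445] sheet [ 0.047  -0.0269]
bat near top [ 0.5543 -0.0273] sheet [ 0.0533 -0.0096]
bat near [ 0.5538 -0.0854] sheet [ 0.0537 -0.0677]
blue near [0.5015 0.0356] sheet [-0.0006  0.0524]
blue far [0.5494 0.035 ] sheet [0.0473 0.0526]
```

```bash
python3 -m creep '[[[10,-5,40],0,0],[[10,-5,40],0,0],[[10,-5,40],0,0],[[10,-5,40],0,0],[[0,0,0],-0.14,0],[[0,0,0],-0.14,0],[[0,0,0],-0.14,0],[[0,0,0],-0.14,0]]'
python3 -m creep '[[[0,0,0],-0.14,0],[[0,0,0],-0.14,0],[[0,0,0],-0.14,0],[[0,0,0],-0.14,0],[[0,0,0],-0.14,0],[[0,0,0],-0.14,0],[[0,0,0],-0.14,0],[[0,0,0],-0.14,0]]'
python3 - <<'E'
from h import *
goto([.472,.354,.09],np.pi/2+.0985)
E
```

```text
time: 30.05
position: [0.4611, 0.088, 0.1134]
tool_rot: [0.681, 0.191, -0.191, -0.681]
ft_force: [0.1, 0.8, -2.6]
grip_width: 0.0153
time: 30.85
position: [0.4611, 0.0877, 0.1135]
tool_rot: [-0.475, -0.523, 0.524, 0.475]
ft_force: [0.2, 0.1, -3.2]
grip_width: 0.0158
t 30.85 pos [0.4611 0.0877 0.1135] yawx 1.667 ydown [-0.0002 -0.0001 -1.    ] F [ 0.1723  0.1212 -3.2122] grip 0.0158 q [-0.0508  0.4427  1.8912 -0.0002  0.8079 -1.7177]
shift tool mm [264.0375  23.447  -36.4689] turn -0.002262032495311317
```

```bash
python3 -m creep '[[[38,0,-5],0,0],[[38,0,-5],0,0],[[38,0,-5],0,0],[[38,0,-5],0,0],[[38,0,-6],0,0],[[38,0,-6],0,0],[[36,0,-4],0,0],[[0,0,0],0,0]]'
python3 -m creep '[[[0,0,0],0,0],[[0,20,0],0,0],[[0,20,0],0,0],[[0,20,0],0,0],[[0,15,0],0,0],[[0,10,0],0,0],[[0,0,0],0,0],[[0,0,0],0,0]]'
python3 - <<'E'
from h import *
goto([.472,.354,.0135],np.pi/2+.0985); snap("wrist","w17"); snap("scene","s17")
E
```

```text
time: 31.65
position: [0.4737, 0.3588, 0.1135]
tool_rot: [0.476, 0.525, -0.522, -0.476]
ft_force: [0.1, -0.8, -3.2]
grip_width: 0.0153
time: 32.45
position: [0.4728, 0.3542, 0.0289]
tool_rot: [-0.477, -0.522, 0.522, 0.477]
ft_force: [0.2, -0.3, -2.9]
grip_width: 0.0156
t 32.45 pos [0.4728 0.3542 0.0289] yawx 1.6619 ydown [ 0.0001 -0.0001 -1.    ] F [ 0.212  -0.2542 -2.8758] grip 0.0156 q [ 0.454   0.7022  1.6424 -0.0002  0.797  -1.2078]
shift tool mm [-0.0907 15.3661  0.8206] turn -0.007412764893534263
```

View pics/w17.png

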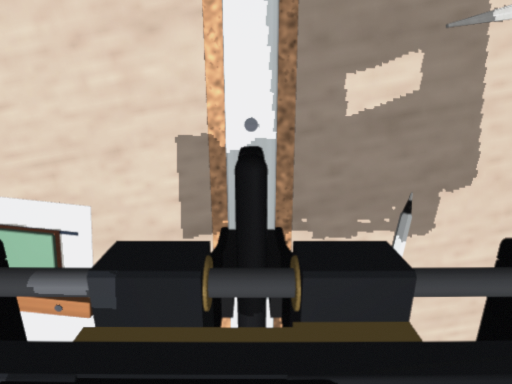

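Centred on the mat; set down and release.

```bash
python3 -m creep '[[[0,8,0],-0.007,0],[[0,5,0],0,0],[[0,2,0],0,0],[[0,0.5,0],0,0],[[0,0,0],0,0]]'
python3 -m creep '[[[0,0,0],0,1],[[0,0,0],0,1],[[0,0,0],0,1],[[0,0,0],0,1],[[0,0,0],0,1],[[0,0,0],0,1],[[0,0,0],0,1],[[0,0,0],0,1]]'
python3 -m creep '[[[0,0,0],0,1],[[0,0,0],0,1],[[0,-10,0],0,1],[[0,-20,0],0,1],[[0,-30,0],0,1],[[0,-40,0],0,1],[[0,-40,0],0,1],[[0,0,0],0,1]]'
python3 - <<'E'
from h import *
st(); snap("wrist","w18"); snap("top","t18")
t=cv2.imread("pics/t18.png"); cv2.imwrite("pics/t_b.png",cv2.resize(t[150:270,120:350],None,fx=3.47,fy=3.47,interpolation=cv2.INTER_CUBIC))
E
```

```text
time: 33.05
position: [0.4721, 0.3549, 0.0132]
tool_rot: [-0.475, -0.524, 0.524, 0.475]
ft_force: [-0.2, -0.7, -3.0]
grip_width: 0.0154
time: 33.85
position: [0.4723, 0.3549, 0.0131]
tool_rot: [-0.475, -0.524, 0.524, 0.475]
ft_force: [0.4, -0.1, 0.7]
grip_width: 0.0715
time: 34.65
position: [0.4764, 0.3571, 0.16]
tool_rot: [0.476, 0.529, -0.52, -0.473]
ft_force: [0.5, 0.2, 0.4]
grip_width: 0.0869
t 34.65 pos [0.4764 0.3571 0.16  ] yawx 1.6703 ydown [ 0.0121  0.006  -0.9999] F [0.4911 0.2279 0.4247] grip 0.0869 q [ 0.4556  0.5162  1.5508  0.      1.0612 -1.2147]
```

View pics/w18.png

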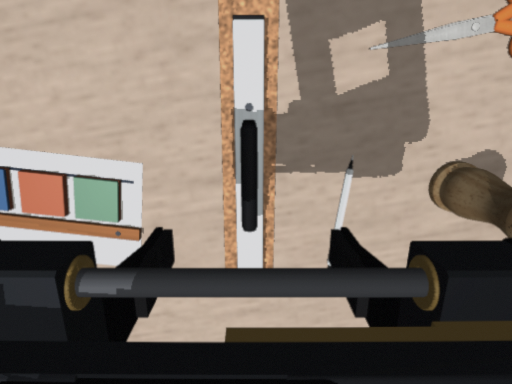

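View pics/t_b.png

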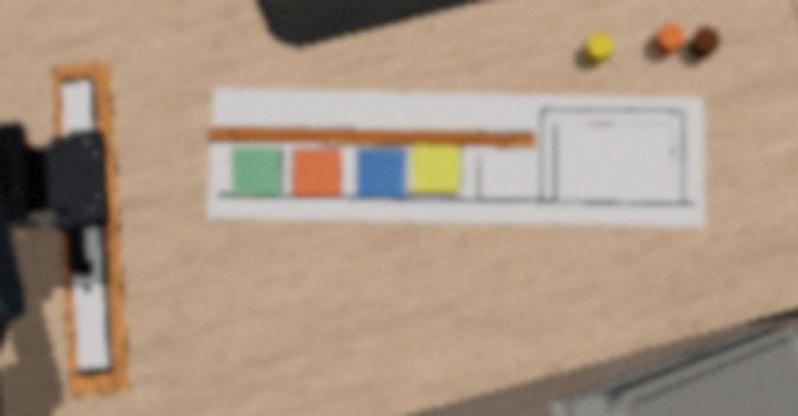

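```bash
python3 -m creep '[[[-46,-3,3],0,1],[[-46,-3,3],0,1],[[-46,-3,3],0,1],[[-46,-3,3],0,1],[[-46,-3,3],0,1],[[-46,-3,3],0,1],[[-46,-3,3],0,1],[[-46,-3,3],0,1]]'
python3 -m creep '[[[-46,0,3],0,1],[[-46,0,3],0,1],[[-46,0,3],0,1],[[-46,0,3],0,1],[[-46,0,3],0,1],[[-46,0,0],0,1],[[0,0,0],0.14,0.8],[[0,0,0],0.14,0.8]]'
python3 -m creep '[[[0,0,0],0.14,0.8],[[0,0,0],0.14,0.8],[[0,0,0],0.14,0.8],[[0,0,0],0.14,0.8],[[0,0,0],0.14,0.8],[[0,0,0],0.14,0.8],[[0,0,0],0.14,0.8],[[0,0,0],0.14,0.8]]'
python3 - <<'E'
from h import *
goto([.62,-.32,.2],0)
c=load("t13")
print([px2w(c,275,147,z)[:2] for z in(0,.19)],[px2w(c,275,131,z)[:2] for z in(0,.19)])
E
```

```text
time: 35.55
position: [0.4833, -0.0152, 0.1759]
tool_rot: [-0.473, -0.524, 0.525, 0.476]
ft_force: [0.3, -0.2, 0.2]
grip_width: 0.087
time: 36.35
position: [0.4959, -0.2909, 0.175]
tool_rot: [-0.544, -0.45, 0.451, 0.547]
ft_force: [-1.1, 1.0, 0.4]
grip_width: 0.0779
time: 37.15
position: [0.4961, -0.2888, 0.1753]
tool_rot: [-0.7, -0.092, 0.094, 0.702]
ft_force: [-0.5, -0.5, 0.8]
grip_width: 0.0695
t 37.15 pos [ 0.4961 -0.2888  0.1753] yawx 0.2641 ydown [-0.0033  0.0028 -1.    ] F [-0.4622 -0.5418  0.8287] grip 0.0695 q [-0.7218  0.4774  1.5743 -0.      1.0943 -0.9859]
shift tool mm [111.4484 -25.2357 -62.3642] turn 0.2640984513626128
[array([ 0.7205, -0.1094]), array([ 0.6655, -0.0968])] [array([ 0.7815, -0.1102]), array([ 0.7179, -0.0974])]
```

```bash
python3 -m creep '[[[0,0,0],0.132,0.8],[[0,0,0],0.132,0.8],[[30,0,-8],0,0.8],[[30,0,-8],0,0.8],[[30,0,-8],0,0.8],[[30,0,-8],0,0.8],[[0,0,0],0,0.8],[[0,0,0],0,0.8]]'
python3 - <<'E'
from h import *
st(); snap("wrist","w19"); snap("scene","s19")
E
```

```text
time: 37.95
position: [0.6163, -0.3201, 0.1747]
tool_rot: [-0.706, -0.001, 0.004, 0.708]
ft_force: [0.1, -0.3, 0.3]
grip_width: 0.0696
t 37.95 pos [ 0.6163 -0.3201  0.1747] yawx 0.0065 ydown [-0.0041  0.0027 -1.    ] F [ 0.146  -0.3128  0.3133] grip 0.0696 q [-0.6395  0.641   1.2511 -0.0003  1.2545 -0.6459]
```

View pics/w19.png

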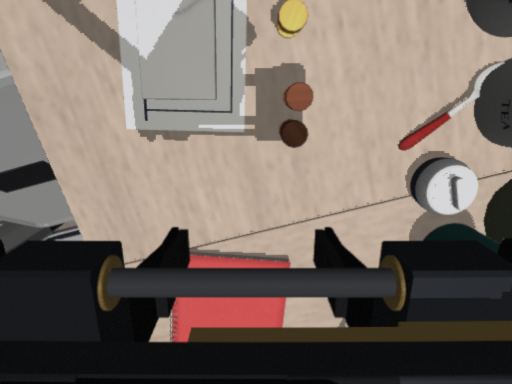

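```bash
python3 - <<'E'
from h import *
c=load("w19")
for n,u,v,z in[("k1",293,15,.038),("k3",299,96,.038),("k4",294,133,.038),("slab nr",139,98,.012),("slab fr",216,99,.012),("box br",146,110,0),("box fr",232,111,0)]: print(n,px2w(c,u,v,z)[:2])
goto([.6526,-.2395,.1])
E
```

```text
k1 [ 0.6533 -0.1659]
k3 [ 0.6623 -0.2384]
k4 [ 0.6589 -0.2748]
slab nr [ 0.4937 -0.2411]
slab fr [ 0.5768 -0.2418]
box br [ 0.4963 -0.254 ]
box fr [ 0.5931 -0.2546]
t 38.05 pos [ 0.6157 -0.3201  0.1757] yawx 0.0059 ydown [-0.0034  0.0023 -1.    ] F [0.124  0.06   0.5035] grip 0.0695 q [-0.64    0.6389  1.2524 -0.0002  1.2544 -0.6458]
shift tool mm [37.6225 75.7431 80.2463] turn None
```

```bash
python3 - <<'E'
from h import *
goto([.658,-.2755,.06],0)
E
```

```text
t 38.05 pos [ 0.6157 -0.3201  0.1757] yawx 0.0059 ydown [-0.0034  0.0023 -1.    ] F [0.124  0.06   0.5035] grip 0.0695 q [-0.64    0.6389  1.2524 -0.0002  1.2544 -0.6458]
shift tool mm [ 42.9455 115.6431  44.1241] turn 0.005896610127446689
```

```bash
python3 -m creep '[[[14,15,15],0.006,0.8],[[14,25,15],0,0.8],[[14,25,14],0,0.8],[[0,25,0],0,0.8],[[0,25,0],0,0.8],[[0,0,0],0,0.8],[[0,0,0],0,0.8]]'
python3 - <<'E'
from h import *
goto([.658,-.2755,-.006],0); snap("wrist","w20")
E
```

```text
time: 38.75
position: [0.6584, -0.2769, 0.0622]
tool_rot: [-0.707, 0.001, 0.0, 0.707]
ft_force: [0.8, -1.1, 0.5]
grip_width: 0.0698
t 38.75 pos [ 0.6584 -0.2769  0.0622] yawx -0.0004 ydown [-0.0014  0.0008 -1.    ] F [ 0.847  -1.0831  0.4713] grip 0.0698 q [-0.5541  0.7881  1.2822 -0.0001  1.0728 -0.5536]
shift tool mm [-0.3076 68.1869  1.3186] turn -0.0004403596838922219
```

View pics/w20.png

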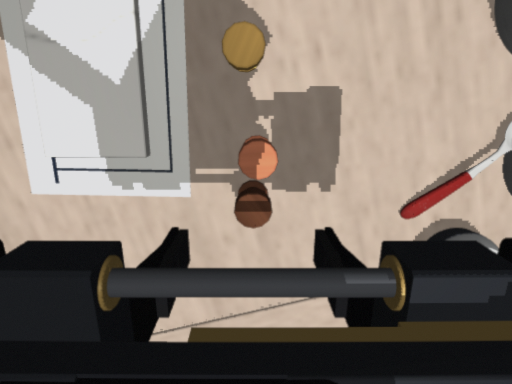

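```bash
python3 -m creep '[[[0,15,1],0,0.8],[[0,15,0],0,0.8],[[0,15,0],0,0.8],[[0,12,0],0,0.8],[[0,8,0],0,0.8],[[0,3,0],0,0.8],[[0,0,0],0,0.8]]'
python3 - <<'E'
from h import *
st(); snap("wrist","w21")
E
```

```text
time: 39.5
position: [0.6591, -0.2759, -0.0066]
tool_rot: [-0.707, 0.0, 0.0, 0.707]
ft_force: [-0.4, -0.7, 0.6]
grip_width: 0.0697
t 39.5 pos [ 0.6591 -0.2759 -0.0066] yawx -0.0 ydown [-0.0009  0.0005 -1.    ] F [-0.3861 -0.698   0.6489] grip 0.0697 q [-0.5524  0.8754  1.3083 -0.      0.9588 -0.5523]
```

View pics/w21.png

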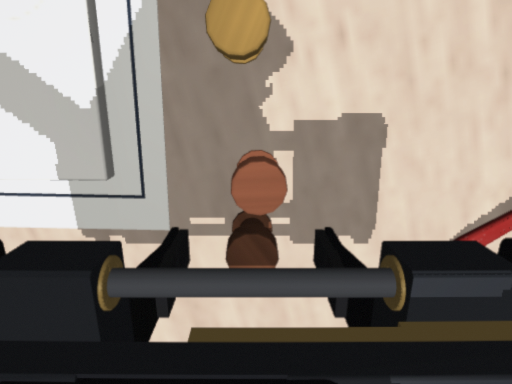

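```bash
python3 -m creep '[[[0,0,0],0,0.2],[[0,0,0],0,0.2],[[0,0,0],0,0.2],[[0,0,0],0,0.2],[[0,0,0],0,0.2],[[0,0,0],0,0.2],[[0,0,0],0,0.2],[[0,0,0],0,0.2]]' 15
python3 - <<'E'
from h import *
goto([.5365,-.216,.08],0); snap("wrist","w22")
E
```

```text
time: 40.35
position: [0.6594, -0.276, -0.0058]
tool_rot: [0.707, 0.0, 0.0, -0.707]
ft_force: [0.1, 0.3, 0.6]
grip_width: 0.0269
t 40.35 pos [ 0.6594 -0.276  -0.0058] yawx -0.0 ydown [ 0.     -0.0001 -1.    ] F [0.0649 0.3048 0.556 ] grip 0.0269 q [-0.5523  0.8743  1.3082 -0.      0.959  -0.5523]
shift tool mm [-122.9287  -85.7912   60.039 ] turn -6.036100363537855e-06
```

```bash
python3 -m creep '[[[0,-10,0],0,0.2],[[0,-25,0],0,0.2],[[0,-30,0],0,0.2],[[-25,-20,12],0,0.2],[[-35,0,18],0,0.2],[[-40,0,20],0,0.2],[[-23,0,10],0,0.2],[[0,0,0],0,0.2]]' 20
python3 -m creep '[[[0,0,0],0,0.2],[[0,0,0],0,0.2]]'
python3 - <<'E'
from h import *
goto([.5365,-.216,.007],0); snap("wrist","w22"); snap("scene","s22")
E
```

```text
time: 41.2
position: [0.532, -0.2132, 0.0796]
tool_rot: [-0.706, 0.002, 0.002, 0.708]
ft_force: [0.0, 0.3, 0.1]
grip_width: 0.0275
time: 41.4
position: [0.5383, -0.2173, 0.0799]
tool_rot: [0.708, 0.001, 0.001, -0.706]
ft_force: [-0.9, -1.3, -0.6]
grip_width: 0.0274
t 41.4 pos [ 0.5383 -0.2173  0.0799] yawx -0.0001 ydown [ 0.0029 -0.0018 -1.    ] F [-0.9259 -1.2745 -0.5838] grip 0.0274 q [-0.576   0.6125  1.645   0.0001  0.8807 -0.5759]
shift tool mm [-2.0369 72.8801  1.4033] turn -0.00014173534947303779
```

View pics/w22.png

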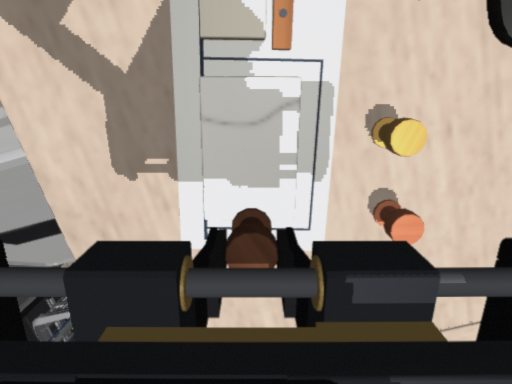

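```bash
python3 - <<'E'
from h import *
c=load("w22")
for n,u,v,z in[("slab nl",201,77,.012),("slab fl",301,76,.012),("near",202,190,.012),("far",298,185,.012),("box l",260,59,0),("line",202,45,0),("line",205,235,0)]: print(n,px2w(c,u,v,z)[:2])
E
python3 -m creep '[[[-1,15,1],0,0.2],[[0,20,0],0,0.2],[[0,15,0],0,0.2],[[0,12,0],0,0.2],[[0,6,0],0,0.2],[[0,2,0],0,0.2],[[0,0,0],0,0.2],[[0,0,0],0,0.2]]'
```

```text
slab nl [ 0.4991 -0.1228]
slab fl [ 0.5766 -0.1221]
near [ 0.4959 -0.2139]
far [ 0.5778 -0.2095]
box l [ 0.5451 -0.1085]
line [ 0.4992 -0.0982]
line [ 0.4949 -0.261 ]
time: 42.3
position: [0.5359, -0.2153, 0.0097]
tool_rot: [0.707, 0.0, 0.0, -0.707]
ft_force: [-0.0, 0.2, -1.0]
grip_width: 0.0275
```

```bash
python3 -m creep '[[[0,1.5,0],0,0.2],[[0,0.5,0],0,0.2],[[0,0.5,0],0,0.2],[[0,0,0],0,0.2],[[0,0,0],0,0.2]]'
python3 -m creep '[[[0,0,0],0,0.8],[[0,0,0],0,0.8],[[0,0,0],0,0.8],[[0,0,0],0,0.8],[[0,0,0],0,0.8],[[0,0,0],0,0.8],[[0,0,0],0,0.8],[[0,0,0],0,0.8]]'
python3 -m creep '[[[0,-10,0],0,0.8],[[0,-20,0],0,0.8],[[0,-30,0],0,0.8],[[0,-30,0],0,0.8],[[0,0,0],0,0.8],[[0,0,0],0,0.8]]'
python3 - <<'E'
from h import *
snap("wrist","w23");goto([.661,-.239,.07],0)
E
```

```text
time: 42.8
position: [0.5354, -0.215, 0.0067]
tool_rot: [0.707, 0.0, -0.0, -0.707]
ft_force: [-0.1, 0.8, -0.1]
grip_width: 0.0272
time: 43.6
position: [0.5354, -0.215, 0.0067]
tool_rot: [-0.707, 0.0, -0.0, 0.707]
ft_force: [-0.3, -0.2, 0.1]
grip_width: 0.0691
time: 44.2
position: [0.5358, -0.2153, 0.0979]
tool_rot: [0.708, 0.001, 0.001, -0.707]
ft_force: [-0.1, -0.4, -0.2]
grip_width: 0.0694
t 44.25 pos [ 0.535  -0.2147  0.0968] yawx 0.0001 ydown [-0.0003  0.0002 -1.    ] F [-0.1243 -0.588   0.1093] grip 0.0697 q [-0.5754  0.5846  1.6406 -0.      0.9168 -0.5755]
shift tool mm [125.979   26.7239 -24.2771] turn 7.213692507868075e-05
```

View pics/w23.png

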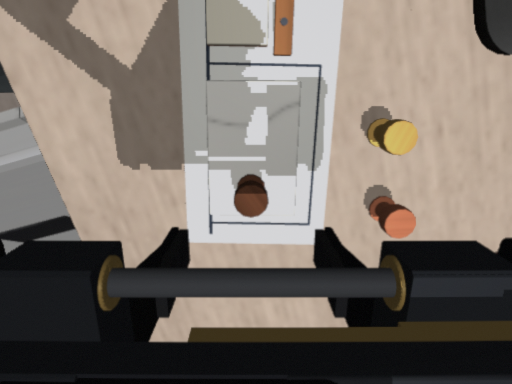

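Wood knob stands upright on the slab (head at 251,199). Next, copper.

```bash
python3 -m creep '[[[40,0,-8],0,0.8],[[40,0,-8],0,0.8],[[40,0,-8],0,0.8],[[6,0,0],0,0.8],[[0,15,0],0,0.8],[[0,15,0],0,0.8],[[0,0,0],0,0.8],[[0,0,0],0,0.8]]'
python3 - <<'E'
from h import *
snap("wrist","w24");goto([.661,-.239,-.006],0); c=load("w24")
print(w2px(c,[.661,-.239,.038]))
E
```

```text
time: 45.05
position: [0.6592, -0.2383, 0.065]
tool_rot: [-0.706, 0.002, 0.001, 0.708]
ft_force: [0.3, -0.1, 0.7]
grip_width: 0.0694
t 45.1 pos [ 0.6602 -0.2388  0.0661] yawx -0.0005 ydown [-0.0016  0.0008 -1.    ] F [-0.3181  0.4704 -0.1285] grip 0.07 q [-0.5058  0.7688  1.3158 -0.0001  1.0588 -0.5053]
shift tool mm [ 0.9007 72.1036 -0.2593] turn -0.0004503135587330398
[254.4798 210.788 ]
```

View pics/w24.png

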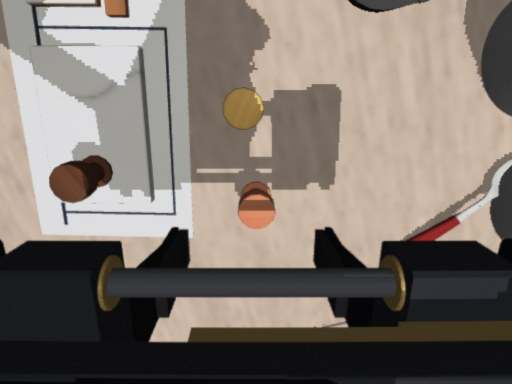

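Copper head at (257,211), matching the predicted (254,211).

```bash
python3 -m creep '[[[1.5,15,0],0,0.8],[[0,15,0],0,0.8],[[0,15,0],0,0.8],[[0,15,0],0,0.8],[[0,8,0],0,0.8],[[0,4,0],0,0.8],[[0,0,0],0,0.8]]'
python3 -m creep '[[[0,0,0],0,0.2],[[0,0,0],0,0.2],[[0,0,0],0,0.2],[[0,0,0],0,0.2],[[0,0,0],0,0.2],[[0,0,0],0,0.2],[[0,0,0],0,0.2],[[0,0,0],0,0.2]]' 20
python3 -m creep '[[[0,-10,0],0,0.2],[[0,-25,0],0,0.2],[[0,-30,0],0,0.2],[[-25,-20,12],0,0.2],[[-35,0,18],0,0.2],[[-40,0,20],0,0.2],[[-23,0,7],0,0.2],[[0,0,0],0,0.2]]' 20
python3 -m creep '[[[0,0,0],0,0.2],[[0,0,0],0,0.2]]'
python3 - <<'E'
from h import *
goto([.5365,-.181,.0067],0); snap("wrist","w25")
E
```

```text
time: 45.8
position: [0.6625, -0.2388, -0.0063]
tool_rot: [-0.707, 0.0, 0.0, 0.707]
ft_force: [-0.2, -0.1, -0.2]
grip_width: 0.0696
time: 46.6
position: [0.6629, -0.239, -0.0052]
tool_rot: [0.707, 0.0, 0.0, -0.707]
ft_force: [-0.8, -0.0, 0.4]
grip_width: 0.0275
time: 47.4
position: [0.5356, -0.1796, 0.0801]
tool_rot: [-0.706, 0.002, 0.002, 0.708]
ft_force: [0.3, -0.3, -0.1]
grip_width: 0.0275
time: 47.6
position: [0.542, -0.1832, 0.0803]
tool_rot: [0.708, 0.001, 0.001, -0.706]
ft_force: [0.9, -0.1, -0.4]
grip_width: 0.0278
t 47.6 pos [ 0.542  -0.1832  0.0803] yawx -0.0002 ydown [ 0.0031 -0.0017 -1.    ] F [ 0.9002 -0.1244 -0.38  ] grip 0.0278 q [-0.5213  0.6031  1.6663  0.0001  0.8687 -0.5211]
shift tool mm [-5.7226 73.6158  2.3751] turn -0.00021309441688233122
```

View pics/w25.png

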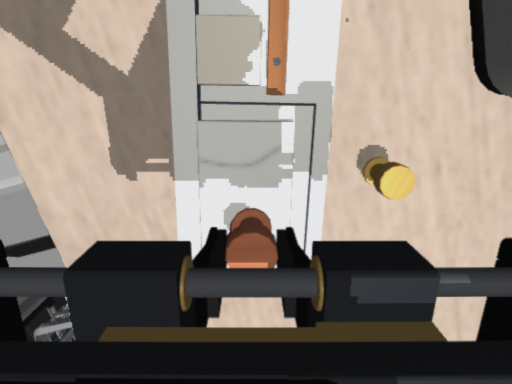

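```bash
python3 -m creep '[[[-4,15,1],0,0.2],[[0,20,0],0,0.2],[[0,15,0],0,0.2],[[0,12,0],0,0.2],[[0,6,0],0,0.2],[[0,3,0],0,0.2],[[0,0,0],0,0.2],[[0,0,0],0,0.2]]'
python3 - <<'E'
from h import *
goto([.5365,-.181,.0067],0)
E
```

```text
time: 48.45
position: [0.5364, -0.1813, 0.0091]
tool_rot: [0.707, 0.0, 0.0, -0.707]
ft_force: [1.5, -0.1, -1.0]
grip_width: 0.0273
t 48.45 pos [ 0.5364 -0.1813  0.0091] yawx 0.0 ydown [ 0.001  -0.0006 -1.    ] F [ 1.4588 -0.0663 -0.9932] grip 0.0273 q [-0.5232  0.7134  1.7148 -0.      0.7123 -0.5232]
shift tool mm [0.0964 2.4214 0.2862] turn 2.6975501992598794e-05
```

```bash
python3 -m creep '[[[0,1.2,0],0,0.2],[[0,0.5,0],0,0.2],[[0,0.5,0],0,0.2],[[0,0,0],0,0.2],[[0,0,0],0,0.2]]'
python3 -m creep '[[[0,0,0],0,0.8],[[0,0,0],0,0.8],[[0,0,0],0,0.8],[[0,0,0],0,0.8],[[0,0,0],0,0.8],[[0,0,0],0,0.8],[[0,0,0],0,0.8],[[0,0,0],0,0.8]]'
python3 -m creep '[[[0,-10,0],0,0.8],[[0,-20,0],0,0.8],[[0,-30,0],0,0.8],[[0,-30,0],0,0.8],[[0,0,0],0,0.8],[[0,0,0],0,0.8]]'
python3 - <<'E'
from h import *
snap("wrist","w26");goto([.653,-.167,.07],0)
E
```

```text
time: 48.95
position: [0.536, -0.1811, 0.0067]
tool_rot: [0.707, 0.0, 0.0, -0.707]
ft_force: [0.5, 0.6, 2.2]
grip_width: 0.0271
time: 49.75
position: [0.5359, -0.181, 0.0064]
tool_rot: [-0.707, 0.0, 0.0, 0.707]
ft_force: [-0.4, 0.5, -0.1]
grip_width: 0.0693
time: 50.35
position: [0.5363, -0.1813, 0.0977]
tool_rot: [0.708, 0.001, 0.001, -0.707]
ft_force: [-0.2, 0.4, -0.1]
grip_width: 0.0696
t 50.4 pos [ 0.5355 -0.1808  0.0966] yawx 0.0 ydown [-0.0002  0.0001 -1.    ] F [ 0.5507 -0.3985 -0.7855] grip 0.0696 q [-0.5233  0.5725  1.6696 -0.      0.8997 -0.5232]
shift tool mm [117.4798  26.5614  13.7984] turn 1.3112056000963435e-06
```

View pics/w26.png

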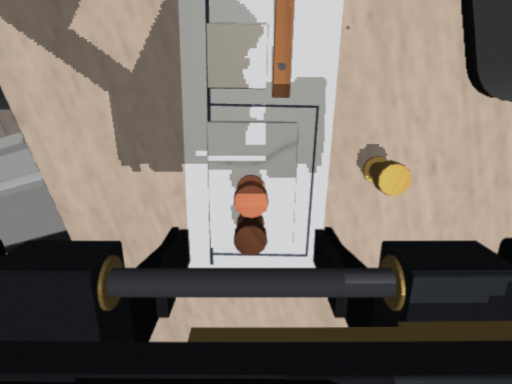

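```bash
python3 -m creep '[[[39,0,5],0,0.7],[[39,0,5],0,0.7],[[39,0,4],0,0.7],[[0,0,0],0,0.7],[[0,15,0],0,0.7],[[0,15,0],0,0.7],[[0,0,0],0,0.7],[[0,0,0],0,0.7]]'
python3 - <<'E'
from h import *
snap("wrist","w27");goto([.653,-.167,-.006],0); c=load("w27")
print(w2px(c,[.653,-.167,.038])); snap("scene","s27")
E
```

```text
time: 51.2
position: [0.6509, -0.1668, 0.0649]
tool_rot: [-0.707, 0.002, 0.001, 0.708]
ft_force: [1.2, 0.7, -0.4]
grip_width: 0.0606
t 51.25 pos [ 0.6519 -0.1672  0.0659] yawx -0.0008 ydown [-0.0015  0.0006 -1.    ] F [ 0.675  -0.0007  0.2453] grip 0.0608 q [-0.4167  0.7348  1.3999 -0.      1.0086 -0.4159]
shift tool mm [ 1.2269 71.8592  0.1181] turn -0.0007676091213975056
[254.8787 210.1589]
```

View pics/w27.png

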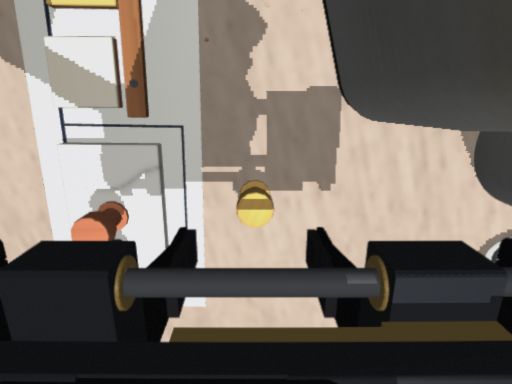

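View pics/s27.png

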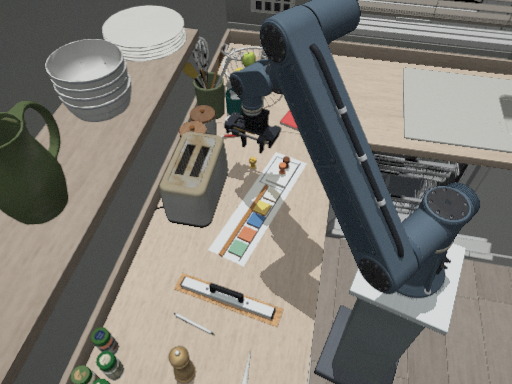

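```bash
python3 -m creep '[[[1,15,0],0,0.7],[[0,15,0],0,0.7],[[0,15,0],0,0.7],[[0,15,0],0,0.7],[[0,8,0],0,0.7],[[0,4,0],0,0.7],[[0,0,0],0,0.7]]'
python3 -m creep '[[[0,0,0],0,0.2],[[0,0,0],0,0.2],[[0,0,0],0,0.2],[[0,0,0],0,0.2],[[0,0,0],0,0.2],[[0,0,0],0,0.2],[[0,0,0],0,0.2],[[0,0,0],0,0.2]]' 20
python3 - <<'E'
from h import *
goto([.5365,-.1475,.08],0)
E
```

```text
time: 52.0
position: [0.6535, -0.1668, -0.0065]
tool_rot: [-0.707, 0.0, 0.0, 0.707]
ft_force: [-0.4, 1.1, 0.3]
grip_width: 0.061
time: 52.8
position: [0.654, -0.1671, -0.0053]
tool_rot: [0.707, 0.0, 0.0, -0.707]
ft_force: [-0.7, -0.3, 1.6]
grip_width: 0.0274
t 52.8 pos [ 0.654  -0.1671 -0.0053] yawx -0.0 ydown [ 0.0002 -0.0001 -1.    ] F [-0.6877 -0.325   1.6198] grip 0.0274 q [-0.4153  0.8325  1.4242 -0.      0.8846 -0.4153]
shift tool mm [-117.4844  -85.3254   19.5725] turn -3.583671239315578e-06
```

```bash
python3 -m creep '[[[0,-10,0],0,0.2],[[0,-25,0],0,0.2],[[0,-30,0],0,0.2],[[-25,-20,2],0,0.2],[[-35,0,6],0,0.2],[[-40,0,8],0,0.2],[[-17,0,4],0,0.2],[[0,0,0],0,0.2]]' 20
python3 -m creep '[[[0,0,0],0,0.2],[[0,0,0],0,0.2],[[0,0,0],0,0.2]]'
python3 - <<'E'
from h import *
goto([.5365,-.1475,.0067],0); snap("wrist","w28")
E
```

```text
time: 53.6
position: [0.5336, -0.1456, 0.0799]
tool_rot: [-0.707, 0.001, 0.001, 0.708]
ft_force: [-0.0, -0.0, 0.1]
grip_width: 0.0274
time: 53.9
position: [0.5385, -0.1477, 0.0796]
tool_rot: [0.707, 0.001, 0.001, -0.707]
ft_force: [-0.3, -0.1, -0.2]
grip_width: 0.0276
t 53.9 pos [ 0.5385 -0.1477  0.0796] yawx 0.0001 ydown [ 0.0017 -0.0008 -1.    ] F [-0.2554 -0.0557 -0.1634] grip 0.0276 q [-0.4678  0.5907  1.7004  0.0001  0.8486 -0.4679]
shift tool mm [-2.1573 72.8585  0.22  ] turn 0.00013134200065589852
```

View pics/w28.png

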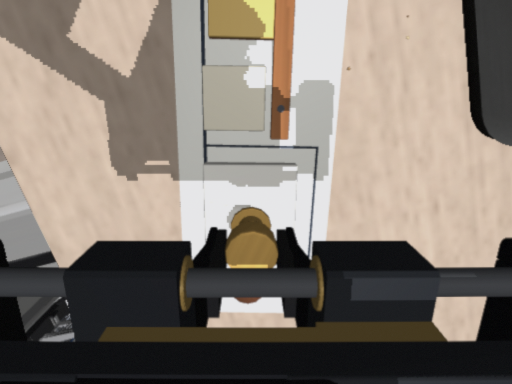

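```bash
python3 -m creep '[[[-1,15,0],0,0.2],[[0,20,0],0,0.2],[[0,15,0],0,0.2],[[0,12,0],0,0.2],[[0,6,0],0,0.2],[[0,3,0],0,0.2],[[0,0,0],0,0.2],[[0,0,0],0,0.2]]'
python3 -m creep '[[[0,1,0],0,0.2],[[0,0.5,0],0,0.2],[[0,0,0],0,0.2],[[0,0,0],0,0.2]]'
python3 - <<'E'
from h import *
goto([.5365,-.1475,.0067],0)
E
```

```text
time: 54.75
position: [0.5364, -0.1472, 0.0089]
tool_rot: [0.707, 0.0, 0.0, -0.707]
ft_force: [0.7, -0.4, -0.3]
grip_width: 0.0274
time: 55.15
position: [0.536, -0.147, 0.0071]
tool_rot: [0.707, 0.0, 0.0, -0.707]
ft_force: [-0.2, 0.0, 0.2]
grip_width: 0.0277
t 55.15 pos [ 0.536  -0.147   0.0071] yawx 0.0 ydown [ 0.0002 -0.0001 -1.    ] F [-0.1549  0.0102  0.166 ] grip 0.0277 q [-0.4688  0.7089  1.7417 -0.      0.6907 -0.4688]
shift tool mm [ 0.5387  0.4127 -0.4589] turn 4.535165788066564e-05
```

```bash
python3 -m creep '[[[0,0.4,0],0,0.2],[[0,0,0],0,0.2],[[0,0,0],0,0.75],[[0,0,0],0,0.75],[[0,0,0],0,0.75],[[0,0,0],0,0.75],[[0,0,0],0,0.75],[[0,0,0],0,0.75]]'
python3 -m creep '[[[0,0,0],0,0.75],[[0,-10,0],0,0.75],[[0,-20,0],0,0.75],[[0,-30,0],0,0.75],[[0,-30,-20],0,0.75],[[0,-20,-40],0,0.75],[[0,-20,-40],0,0.75],[[0,0,-30],0,0.75]]'
python3 -m creep '[[[0,0,0],0,0.75],[[0,0,0],0,0.75],[[0,0,0],0,0.75]]'
python3 - <<'E'
from h import *
st();snap("wrist","w29");snap("top","t29");snap("scene","s29")
t=cv2.imread("pics/t29.png"); cv2.imwrite("pics/t_b.png",cv2.resize(t[150:270,120:350],None,fx=3.47,fy=3.47,interpolation=cv2.INTER_CUBIC))
s=cv2.imread("pics/s29.png"); cv2.imwrite("pics/s_b.png",cv2.resize(s[130:330,165:330],None,fx=3,fy=3,interpolation=cv2.INTER_CUBIC))
E
```

```text
time: 55.95
position: [0.5359, -0.147, 0.0065]
tool_rot: [0.707, -0.0, -0.0, -0.707]
ft_force: [-0.8, -0.3, 0.4]
grip_width: 0.0631
time: 56.75
position: [0.5381, -0.2808, 0.141]
tool_rot: [0.709, 0.002, 0.002, -0.705]
ft_force: [0.9, 0.4, -0.4]
grip_width: 0.065
time: 57.05
position: [0.5352, -0.2754, 0.1363]
tool_rot: [-0.707, 0.0, 0.001, 0.708]
ft_force: [-1.0, -0.3, -0.3]
grip_width: 0.0651
t 57.05 pos [ 0.5352 -0.2754  0.1363] yawx 0.0006 ydown [-0.0015  0.0016 -1.    ] F [-1.0364 -0.313  -0.2856] grip 0.0651 q [-0.661   0.5606  1.5424  0.0004  1.0408 -0.6618]
```

View pics/w29.png

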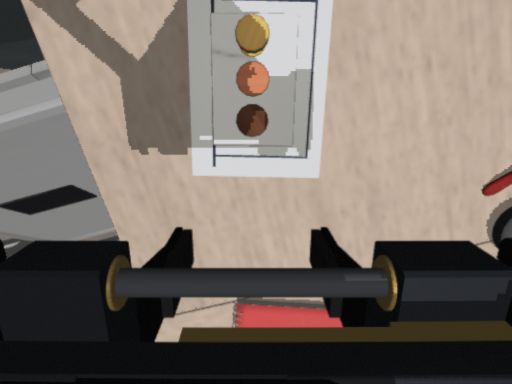

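View pics/s_b.png

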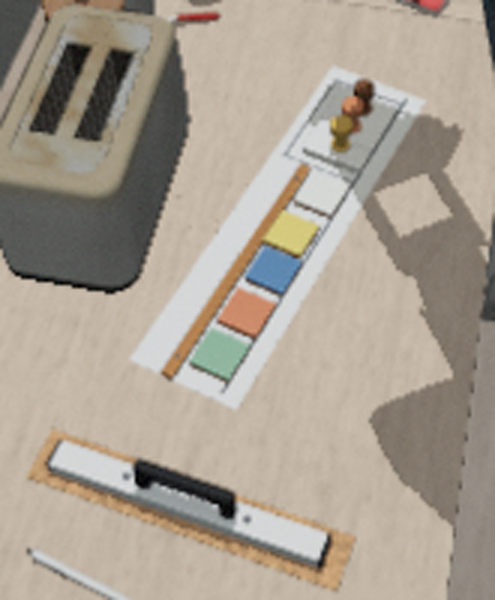

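View pics/t_b.png

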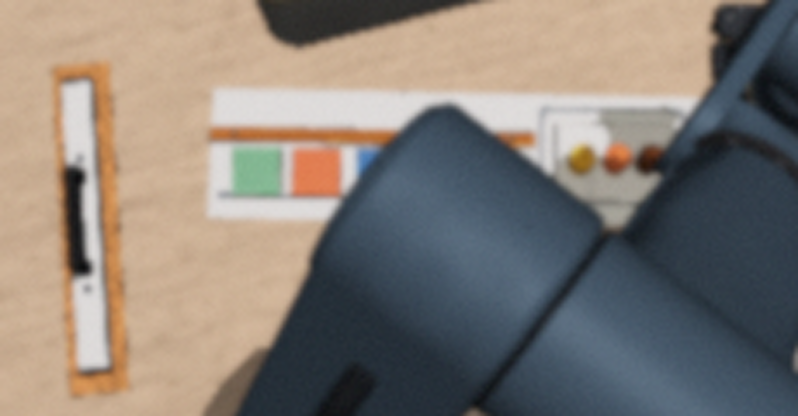

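```bash
python3 -m creep '[[[-15,0,30],0,0.75],[[-15,0,30],0,0.75],[[0,0,30],0,0.75],[[0,0,30],0,0.75],[[0,0,30],0,0.75],[[0,0,25],0,0.75],[[0,0,0],0,0.75],[[0,0,0],0,0.75]]'
python3 - <<'E'
from h import *
st();snap("wrist","w30")
w=cv2.imread("pics/w30.png"); cv2.imwrite("pics/w30b.png",cv2.resize(w[0:230,190:390],None,fx=2.6,fy=2.6,interpolation=cv2.INTER_CUBIC))
E
```

```text
time: 58.0
position: [0.506, -0.1013, 0.1366]
tool_rot: [0.707, 0.001, -0.001, -0.707]
ft_force: [0.3, -0.4, -0.3]
grip_width: 0.0652
t 58.0 pos [ 0.506  -0.1013  0.1366] yawx 0.0025 ydown [ 0.0001 -0.0005 -1.    ] F [ 0.2871 -0.3791 -0.2568] grip 0.0652 q [-0.4141  0.4566  1.7585 -0.0005  0.9262 -0.4163]
```

View pics/w30b.png

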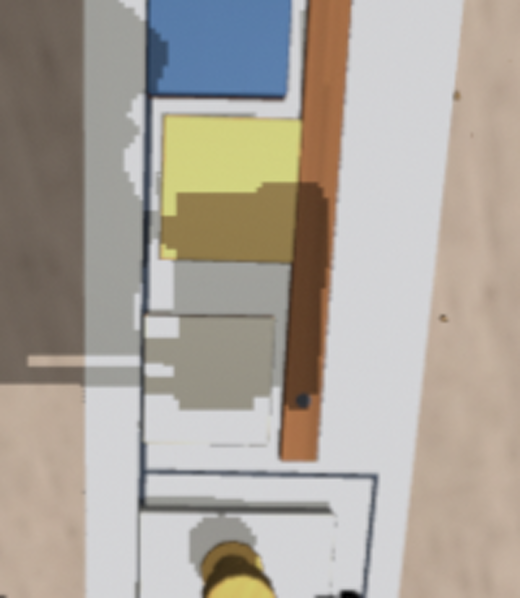

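```bash
python3 - <<'E'
from h import *
st(); print(robot.hand_in())
E
```

```text
t 58.05 pos [ 0.5063 -0.1021  0.1367] yawx 0.0012 ydown [ 0.0006 -0.0007 -1.    ] F [ 0.8975 -0.6837  0.2944] grip 0.0653 q [-0.4154  0.4568  1.7577 -0.0006  0.9262 -0.4162]
the job is handed in; nothing more can be done
None
```

I handed the job in at about 58 s of the 210 s allowed; `hand_in()` gives no verdict, so what follows is from my own last pictures.

- **Tiles:** All five were pushed into a square row with the straightedge. Green, red, blue and cream have their near edges within about 2 mm of the line. The yellow tile was knocked while the arm was away from it. It now lies flat and square against the batten, with its near edge 4–6 mm past the line. That is inside the 7 mm limit but close to it, and the readings disagreed slightly. Measured from the batten it is about 4 mm off; measured from the line, 5–6 mm. I left it there.
- **Slab:** It was pushed left and then forward, and lies square in the printed box. Its near edge is on the line to about 1 mm, and it is centred between the sides to about 1 mm.
- **Straightedge:** It stands upright on the cork mat, well centred.
- **Knobs:** The three that were present (brass, copper and dark wood) stand upright on the slab, about 34 mm apart, along its middle. There was no steel knob in this start.
- **Other checks:** I never moved near the notebook or pen, though I made no final measurement of them. The fingers stayed well above tiles and slab.

**Tool mismatch:** The first grip on the handle closed on nothing. The real fingertips end about 30 mm short of the reported TCP. I gripped that much lower from then on, and every later grip held.

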